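# Unload the finishing turret into the crate and ring for collection

### The job

Unload the finishing turret: turn it so that each finial in turn comes to the open front, unscrew it there with its quarter turn anticlockwise, lift it off and put it into an empty compartment of the plywood crate, one piece to a compartment (standing or lying), leaving the round wooden box that is already there in its own. When all the finials are in the crate, ring for collection by pressing the call bell's plunger right down to its stop and letting it come up again; leave the other things on the bench where they are.

Things in the scene. Friction and masses are not known exactly. Their poses are not given: they have to be found in the camera images.
- front (a point): front position: where a socket's upper-face centre stands when right at the front, 105 mm from the axis, 78 mm over the bench; its x points from here to the axis. Lift finials off only while they stand under 50 mm from here. A wire guard on posts (bars 162 to 169 mm high) covers the turret from 20 to 130 mm behind the axis, 165 mm to either side; the front is open
- turret: green disc (radius 142, top 50 mm over the bench) that turns without end about a vertical axis, stiffly (0.5 N m friction), and stays where it is left; origin on the axis at bench height, z up
- seat0 (a point): centre of the upper face (78 mm over the bench) of a steel socket 60 mm square, 105 mm from the axis. Its slot runs radially; a screwed-in finial's cross bar lies under the rim about 75 degrees clockwise (from above) of the slot. Turn it anticlockwise to the stop, 4 degrees past the slot (free within 12 degrees of it), then lift straight up: clear after 25 mm. Half a turn makes no difference
- seat1 (a point): centre of the upper face (78 mm over the bench) of a steel socket 60 mm square, 105 mm from the axis. Its slot runs radially; a screwed-in finial's cross bar lies under the rim about 75 degrees clockwise (from above) of the slot. Turn it anticlockwise to the stop, 4 degrees past the slot (free within 12 degrees of it), then lift straight up: clear after 25 mm. Half a turn makes no difference
- seat2 (a point): centre of the upper face (78 mm over the bench) of a steel socket 60 mm square, 105 mm from the axis. Its slot runs radially; a screwed-in finial's cross bar lies under the rim about 75 degrees clockwise (from above) of the slot. Turn it anticlockwise to the stop, 4 degrees past the slot (free within 12 degrees of it), then lift straight up: clear after 25 mm. Half a turn makes no difference
- peg0 (a point): centre of the black ball (diameter 21) on a round steel peg (diameter 16) standing on the turret's disc, for turning it by hand: push it sideways or pinch it and lead it round the axis, either way, about 4 to 6 N. 128 mm from the axis, midway between two sockets; ball centre 124 mm, top 135 mm over the bench
- peg1 (a point): centre of the black ball (diameter 21) on a round steel peg (diameter 16) standing on the turret's disc, for turning it by hand: push it sideways or pinch it and lead it round the axis, either way, about 4 to 6 N. 128 mm from the axis, midway between two sockets; ball centre 124 mm, top 135 mm over the bench
- peg2 (a point): centre of the black ball (diameter 21) on a round steel peg (diameter 16) standing on the turret's disc, for turning it by hand: push it sideways or pinch it and lead it round the axis, either way, about 4 to 6 N. 128 mm from the axis, midway between two sockets; ball centre 124 mm, top 135 mm over the bench
- finial0: dark red turned post finial, domed top, 0.12-0.21 kg; may be absent; starts screwed into seat0. Square plinth 56 x 56 x 18; round barrel of diameter 52 from 27 to 58 above the origin (grip there); top at 76. Below, a shank of diameter 20, 20 long, with a cross bar 38 long (along the body's x, both ways), 6 wide, 14 to 20 below the origin. Origin: centre of the plinth's underside, z to its top
- finial1: dark red turned post finial, nipple top, 0.12-0.21 kg; may be absent; starts screwed into seat1. Square plinth 56 x 56 x 18; round barrel of diameter 52 from 27 to 58 above the origin (grip there); top at 76. Below, a shank of diameter 20, 20 long, with a cross bar 38 long (along the body's x, both ways), 6 wide, 14 to 20 below the origin. Origin: centre of the plinth's underside, z to its top
- finial2: dark red turned post finial, stepped top, 0.12-0.21 kg; may be absent; starts screwed into seat2. Square plinth 56 x 56 x 18; round barrel of diameter 52 from 27 to 58 above the origin (grip there); top at 76. Below, a shank of diameter 20, 20 long, with a cross bar 38 long (along the body's x, both ways), 6 wide, 14 to 20 below the origin. Origin: centre of the plinth's underside, z to its top
- crate: fixed open plywood crate 218 x 218, 45 high, walls, floor and the cross-shaped divider 6 thick: 2 x 2 compartments, each 100 x 100 inside, centred at x, y = +-53 mm in the crate's frame; origin: centre of its underside
- box0: turned dark red lidded round box, diameter 74, 52 high, origin at the centre of its underside; just one of the four is present, standing in a compartment of the crate
- box1: turned dark red lidded round box, diameter 74, 52 high, origin at the centre of its underside; just one of the four is present, standing in a compartment of the crate
- box2: turned dark red lidded round box, diameter 74, 52 high, origin at the centre of its underside; just one of the four is present, standing in a compartment of the crate
- box3: turned dark red lidded round box, diameter 74, 52 high, origin at the centre of its underside; just one of the four is present, standing in a compartment of the crate
- plunger_top (a point): centre of the top of the bell's plunger head (steel disc, diameter 34), 97 mm over the bench when up. The brass call bell under it is loose on the bench (0.7 kg, base diameter 92 mm, centred under this point)
- plunger (a joint): plunger travel, 0 up, 0.015 m fully down on its stop; spring 2 N at the top to 8 N at the stop, returns by itself
- wax_tin: aluminium wax tin, diameter 72, 50 high, leave alone
- sanding_block: cork sanding block 110 x 60 x 35, leave alone
- gouge: turning gouge with wooden handle, 290 long, leave alone
- shop_brush: bench brush, leave alone
- bowl_blank: round wooden bowl blank, diameter 130, 45 high, leave alone
- timber_blank: square timber blank 50 x 110 x 50, leave alone
Mind the look-alikes: they are no part of the job. What is shaped like the finial0 but purple is not meant.

How it is judged:
By the outcome, as a careful person would: the job done as asked, in the order asked, and still so for the second after the job is handed in, with the robot touching nothing.
Of finial0, finial1, finial2 only 2 to 3 are there at a start; the rules pass over those that are not, and their reading is None.
Of box0, box1, box2, box3 only 1 to 1 are there at a start; the rules pass over those that are not, and their reading is None.
At some moment in a run one of bell may be knocked a few centimetres aside while the robot is not near it.
Once in a run the grip may slacken for a moment while it holds something.
It also fails if it takes over 210 s, if anything falls off the work surface, if the arm or the gripper's body presses on something with over 40 N, if the wrist force passes 120 N, or if a joint passes its speed limit or range.

### The arm

A 6-joint arm with a two-finger parallel gripper is mounted at the origin on the work surface. World frame = base frame: x ahead of the robot, y to its left, z up, the work surface at z = 0. Lengths are in m, angles in rad, forces in N, time in s.
With the tool pointing down it reaches from about 0.3 to 0.825 m from the base axis. Payload 5.4 kg.
Tool frame: the origin (TCP) lies where the fingers leave the gripper's body, on its centre line; the fingertips stand 88 mm ahead of it and the grasp point (between the pads) lies 69 mm ahead of it; z points along the fingers, x is the direction in which the jaws open and shut, and the axes are right-handed (so a half turn about z gives the same grasp; the last joint's range is limited). The gripper opens to 92 mm and grips with 3 to 60 N. Pads are 20 mm wide; open, the fingers measure 128 mm over their backs; the gripper's body (75 mm by 189 mm) begins 69 mm behind the grasp point.
Start: joints at [1.064, 0.158, 1.597, -0, 1.386, -0.21], TCP at [0.168, 0.55, 0.303] pointing down, gripper open.
Joint ranges: [-2.91, 2.91], [-0.94, 2.29], [0.18, 2.7], [-1.29, 4.43], [0.17, 2.64], [-3, 3]. Speed limits (rad/s): [2.57, 2.57, 3.14, 3.14, 3.14, 3.14].

### API

Orientations are given as a rotation vector (axis times angle).
In Python, from plant import telemetry, vision, r gives the robot as it stands.
- The arm moves only by the shell command python3 -m creep 'ROWS' [OPENING]. ROWS is a JSON object of lists of equal length, an entry for each row: "dp": the shift along the tool's x, y, z in units of 30 mm (1.0 is 30 mm), a list of three; "rot": the turn, a rotation vector about the tool's x, y, z in units of 5 degrees (1.0 is 5 degrees), a list of three. In form: {"dp": [[tx, ty, tz], ...], "rot": [[wx, wy, wz], ...]}. A call has exactly 5 rows; each row is the pose to reach, as a shift and turn from the pose measured when the call began, along the tool's axes at that moment; what a row does not reach only later rows make up. A row lasts 1/8 s, in which the tool goes at most 62.5 mm and 10.7 degrees, less where a joint would pass 70% of its speed; a pose out of reach is approached as far as the arm can. A call with a gripper value outside its range is refused whole. OPENING is the opening, from 0 (shut) to 1 (fully open), set as the call begins (- or left out, the last holds). The fingers move at their own pace and stop on an object; the grip force is fixed at half the most. Time passes only in rows, so rows that repeat a pose let the fingers close, or fill a call up. It gives the time, the measured TCP pose, the force and the opening at its end, in the units of the state.
- telemetry.sense(): the state, without advancing time (a new reading comes with each control period).
- vision.capture(name): name is "side" or "top" or "wrist"; returns the picture (384x512x3 uint8, red, green, blue); there is no depth.
- vision.camera_model(name): a dict with "fx", "fy", "cx", "cy" (pixels), "camera_from_world" (4x4, takes a point from world to camera coordinates); the wrist camera has in their place "mount" (4x4, takes a point from camera to tool coordinates, whose origin is the TCP and whose axes are the tool frame's). Camera axes: x right, y down, z forward; pixel columns grow to the right and rows downward; lengths in m; the calibration is good to about 2 mm. The wrist camera is an equidistant fisheye: a pixel r from the principal point sees the ray r / f radians off the axis. A picture is of the moment at which its call begins: read the wrist's pose just before it. camera_model takes no time and is no camera call.
- r.sign_off(): hands the job in, once; it reports no verdict.
The state is a dict: "time_s": time; "joints": joint angles; "joint_vel": joint speeds; "tau": joint torques, N m; "tool_pos": TCP position; "tool_rot": TCP orientation; "ft_force": force on the tool from outside, world axes, zero at the start; "torque": the same for the moment, N m; "finger_gap": finger opening in m.
Only numpy, scipy, OpenCV 4.12 (cv2) and the standard library are available. Lean on these libraries where they do the work, as an engineer would, in place of code of your own. Each camera call takes 0.05 s, during which the arm holds its last target.

## Working session

There is one attempt and no reset: what is moved stays moved. The work goes in short steps, Python scripts to look and compute and a shell command to move; the robot and the scene stay as the last step left them, time stands still between calls to the robot, and variables do not carry over. Pictures are saved under pics/ and viewed, and the job is handed in when it is done.

```bash
ls -la; mkdir -p pics
cat > h.py <<'E'
import numpy as np, cv2
from scipy.spatial.transform import Rotation as R
from plant import telemetry, vision, r
def snap(name, fn):
    s=telemetry.sense(); im=vision.capture(name); cv2.imwrite('pics/'+fn, im[:,:,::-1]); return s,im
def T_tool(s):
    T=np.eye(4);T[:3,:3]=R.from_rotvec(s['tool_rot']).as_matrix();T[:3,3]=s['tool_pos'];return T
def ray(name,uv,s=None):
    m=vision.camera_model(name);u,v=uv
    x=(u-m['cx'])/m['fx'];y=(v-m['cy'])/m['fy']
    if name=='wrist':
        t=np.hypot(x,y);d=np.array([0,0,1.]) if t<1e-9 else np.array([np.sin(t)*x/t,np.sin(t)*y/t,np.cos(t)])
        T=T_tool(s)@np.array(m['mount'])
    else:
        d=np.array([x,y,1.]);T=np.linalg.inv(np.array(m['camera_from_world']))
    d=T[:3,:3]@d;return T[:3,3],d/np.linalg.norm(d)
def onplane(name,uv,z,s=None):
    o,d=ray(name,uv,s);return o+d*(z-o[2])/d[2]
def tri(rays):
    A=np.zeros((3,3));b=np.zeros(3)
    for o,d in rays:
        P=np.eye(3)-np.outer(d,d);A+=P;b+=P@o
    p=np.linalg.solve(A,b)
    return p,[np.linalg.norm(np.cross(p-o,d)) for o,d in rays]
def proj(name,p,s=None):
    m=vision.camera_model(name)
    if name=='wrist':
        c=np.linalg.inv(T_tool(s)@np.array(m['mount']))@np.r_[p,1];rr=np.hypot(c[0],c[1]);t=np.arctan2(rr,c[2])
        return m['cx']+m['fx']*t*c[0]/rr,m['cy']+m['fy']*t*c[1]/rr
    c=np.array(m['camera_from_world'])@np.r_[p,1];return m['cx']+m['fx']*c[0]/c[2],m['cy']+m['fy']*c[1]/c[2]
def togo(target_xyz,yaw=None):
    "dp/rot rows from the present pose to TCP target, tool down with jaw x-axis at yaw (world)"
    s=telemetry.sense();T=T_tool(s)
    dp=T[:3,:3].T@(np.array(target_xyz)-T[:3,3])/0.03
    out=[np.round(dp,3)]
    if yaw is not None:
        c,q=np.cos(yaw),np.sin(yaw)
        G=np.array([[c,q,0],[q,-c,0],[0,0,-1.]])
        out.append(np.round(np.degrees(R.from_matrix(T[:3,:3].T@G).as_rotvec())/5,3))
    return out
E
python3 - <<'E'
from h import *
s=telemetry.sense()
print(s)
for n in('side','top','wrist'):
    snap(n,n+'0.png');m=vision.camera_model(n);print(n,{k:np.round(v,3).tolist() for k,v in m.items()})
E
```

```text
total 12
drwxr-xr-x  3 agent agent 4096 Dec  7 13:25 .
drwxr-xr-x 23 root  root  4096 Dec  7 13:25 ..
drwxr-xr-x  2 agent agent 4096 Dec  7 13:25 pics
{'time_s': 0.0, 'joints': array([ 1.06392886e+00,  1.59087605e-01,  1.59826041e+00, -2.52022738e-06,
        1.38617603e+00, -2.10114550e-01]), 'joint_vel': array([-1.28927240e-03, -1.82153524e-03,  2.05799640e-03,  3.68849777e-04,
       -6.47390793e-05, -5.06906588e-04]), 'tau': array([ 7.27996776e-04, -3.85565579e+01, -3.22110200e+01,  7.01268576e-02,
        3.78162798e-02, -1.37138372e-04]), 'tool_pos': array([0.16793397, 0.54943646, 0.30168299]), 'tool_rot': array([ 2.52478859,  1.86815447, -0.00275922]), 'ft_force': array([ 0.23978277, -0.09353575, -0.7857305 ]), 'torque': array([-0.05170214, -0.02042511,  0.0084146 ]), 'finger_gap': 0.09206063884029145}
side {'fx': 444.116, 'fy': 444.116, 'cx': 246.887, 'cy': 197.13, 'camera_from_world': [[0.984, -0.176, 0.007, -0.501], [-0.086, -0.516, -0.852, 0.11], [0.153, 0.838, -0.524, 1.522], [0.0, 0.0, 0.0, 1.0]]}
top {'fx': 357.284, 'fy': 357.284, 'cx': 255.419, 'cy': 197.906, 'camera_from_world': [[-0.014, -1.0, 0.006, -0.006], [-0.992, 0.013, -0.124, 0.526], [0.124, -0.008, -0.992, 1.345], [0.0, 0.0, 0.0, 1.0]]}
wrist {'fx': 297.319, 'fy': 297.319, 'cx': 260.41, 'cy': 190.9, 'mount': [[1.0, 0.001, 0.001, -0.0], [-0.001, 0.957, 0.289, -0.083], [-0.0, -0.289, 0.957, -0.081], [0.0, 0.0, 0.0, 1.0]]}
```

View pics/side0.png

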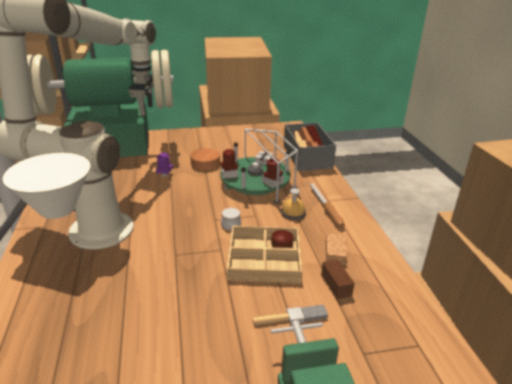

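View pics/top0.png

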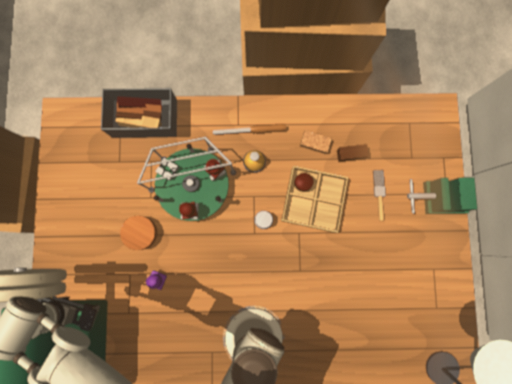

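View pics/wrist0.png

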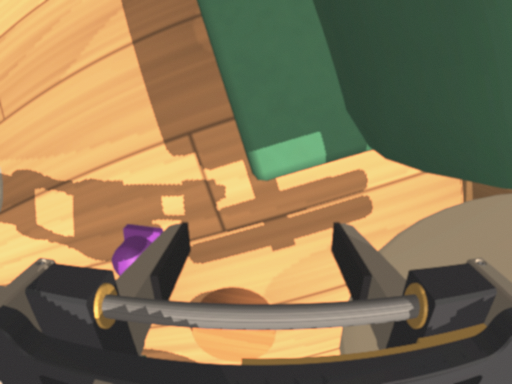

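The overview shows the turret at about (190,180) in the top picture, the bell at (255,160), the crate at (316,200) with its box at (303,181), and a purple decoy at (155,281). I'll enlarge the turret and crate.

Run:
```python
from h import *
im=cv2.imread('pics/top0.png'); cv2.imwrite('pics/top0z.png',cv2.resize(im[125:235,125:275],None,fx=5,fy=5,interpolation=cv2.INTER_CUBIC))
im=cv2.imread('pics/side0.png'); cv2.imwrite('pics/side0z.png',cv2.resize(im[115:225,205:325],None,fx=5,fy=5,interpolation=cv2.INTER_CUBIC))
for uv in [(193,183),(255,160),(316,200),(303,181),(264,220),(139,232),(188,210),(213,170)]: print(uv,onplane('top',uv,0.05).round(3))
```

```text
(193, 183) [0.584 0.224 0.05 ]
(255, 160) [ 0.671 -0.014  0.05 ]
(316, 200) [ 0.512 -0.244  0.05 ]
(303, 181) [ 0.586 -0.197  0.05 ]
(264, 220) [ 0.439 -0.045  0.05 ]
(139, 232) [0.4   0.426 0.05 ]
(188, 210) [0.481 0.242 0.05 ]
(213, 170) [0.634 0.148 0.05 ]
```

View pics/top0z.png

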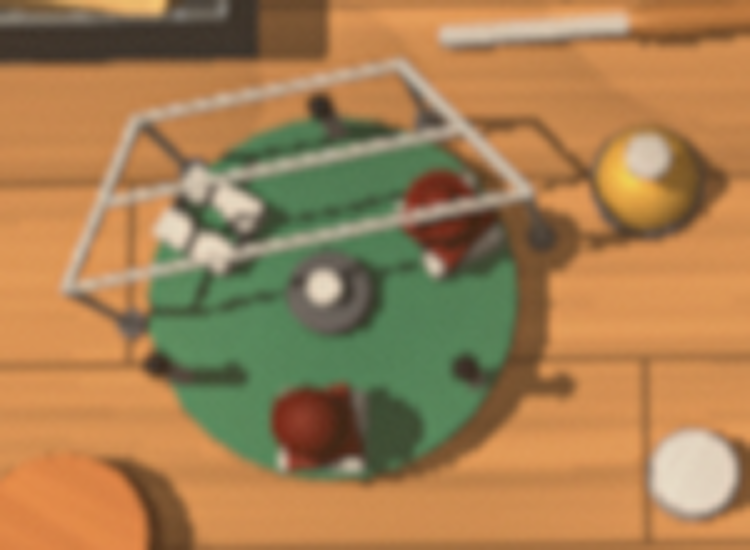

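View pics/side0z.png

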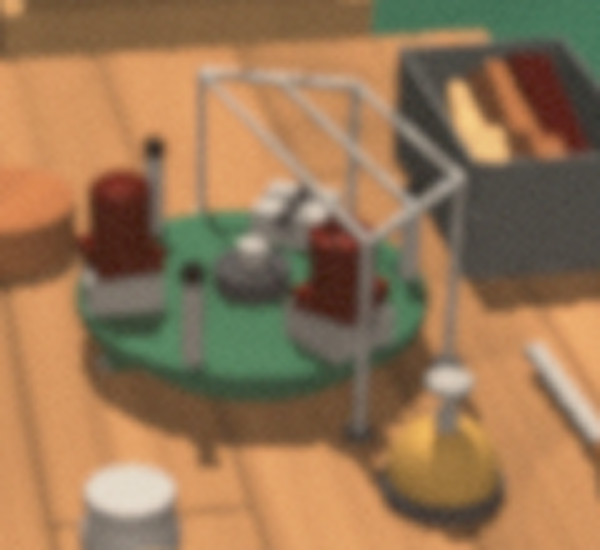

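The zoomed top picture shows two finials: one near the front at zoom (312,425), and one at back right under the guard at zoom (438,212). The socket at back left (210,218) is empty. The pegs are at zoom (158,365), (468,368) and (320,105). Next I'll work out the turret geometry.

Run:
```python
from h import *
im=cv2.imread('pics/top0.png')
hsv=cv2.cvtColor(im,cv2.COLOR_BGR2HSV)
m=cv2.inRange(hsv,(50,80,40),(90,255,255))
m[:125]=0;m[235:]=0;m[:,:130]=0;m[:,260:]=0
pts=cv2.findNonZero(m); hull=cv2.convexHull(pts)[:,0]
P=np.array([onplane('top',p,0.05)[:2] for p in hull.astype(float)])
A=np.c_[2*P,np.ones(len(P))];b=(P**2).sum(1);sol=np.linalg.lstsq(A,b,rcond=None)[0]
c=sol[:2];print('axis',c.round(4),'r',np.sqrt(sol[2]+c@c).round(4))
def z(u,v): return (125+(u-2)/5,125+(v-2)/5)
cor=[np.array(onplane('top',z(*q),0.1655)[:2]) for q in[(135,118),(402,62),(530,190),(68,290)]]
print('guard',np.round(cor,3))
d=cor[2]-cor[3];d2=cor[1]-cor[0];print(np.linalg.norm(d),np.degrees(np.arctan2(d[1],d[0])),np.linalg.norm(d2),np.degrees(np.arctan2(d2[1],d2[0])))
for q,zz in[((158,365),.124),((468,368),.124),((320,105),.124),((312,425),.154),((438,207),.154)]:
    p=onplane('top',z(*q),zz)[:2]-c;print(q,p.round(3)+c,np.linalg.norm(p).round(3),np.degrees(np.arctan2(p[1],p[0])).round(1))
# bell plunger
print('plunger',onplane('top',z(648,155),.097).round(4))
```

```text
axis [0.581  0.2305] r 0.1374
guard [[0.691 0.352]
 [0.729 0.164]
 [0.635 0.073]
 [0.568 0.396]]
0.3299602045979985 -78.25477751904496 0.19245970224301742 -78.46945512177932
(158, 365) [0.52001191 0.34346778] 0.129 118.4
(468, 368) [0.51501191 0.12046778] 0.128 -121.2
(320, 105) [0.71001191 0.22946778] 0.129 -0.6
(312, 425) [0.47201191 0.22746778] 0.109 -178.2
(438, 207) [0.62701191 0.13946778] 0.102 -63.5
plunger [ 0.6765 -0.0108  0.097 ]
```

Two independent checks agree on the front. The disc fits as radius 137 mm with its axis at (0.581, 0.230). The guard's long bars run at -78.4° and its front bar is 20.7 mm behind the axis, as described. That puts the front at about (0.478, 0.209). Finial A is about 20 mm from it. I'll look closer with the wrist camera.

Run:
```python
from h import *
print(togo([0.36,0.26,0.34],np.radians(70)))
```

```text
[array([-7.36 ,  8.942, -1.261]), array([-0.003,  0.016,  0.599])]
```

```bash
python3 -m creep '{"dp":[[-0.3,0.4,-1],[-2,2.4,-1.3],[-3.7,4.4,-1.3],[-5.4,6.4,-1.3],[-7.36,8.94,-1.3]],"rot":[[0,0,0],[0,0,0.2],[0,0,0.4],[0,0,0.6],[0,0,0.6]]}'; python3 -m creep '{"dp":[[0,0,0],[0,0,0],[0,0,0],[0,0,0],[0,0,0]],"rot":[[0,0,0],[0,0,0],[0,0,0],[0,0,0],[0,0,0]]}'
python3 - <<'E'
from h import *
s,_=snap('wrist','w1.png');print(s['tool_pos'],s['tool_rot'],s['time_s'])
print(togo([0.36,0.26,0.34],np.radians(70)))
import pickle;pickle.dump(s,open('s1.pkl','wb'))
E
```

```text
time_s: 0.78
tool_pos: [0.3136, 0.3266, 0.3409]
tool_rot: [2.573, 1.802, -0.002]
ft_force: [0.3, 1.0, 1.0]
finger_gap: 0.0917
time_s: 1.4
tool_pos: [0.3131, 0.3272, 0.3408]
tool_rot: [2.571, 1.804, -0.002]
ft_force: [-0.7, -0.2, -0.1]
finger_gap: 0.0918
[0.31310635 0.3272411  0.34076715] [ 2.57109249e+00  1.80410940e+00 -1.94189165e-03] 1.4
[array([-1.572,  2.228,  0.029]), array([-0.001,  0.016,  0.019])]
```

View pics/w1.png

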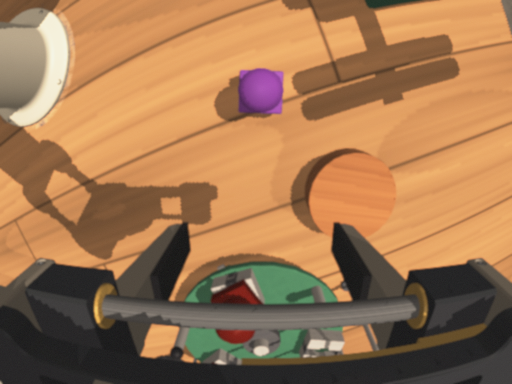

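The wrist picture has the fingers over its lower part. The purple decoy is at (261,92), and the turret is hidden behind the finger bar at (262,320). I'll turn to yaw 0 and stand to the right of the turret so that it falls in the clear half.

Run:
```python
from h import *
print(togo([0.48,0.10,0.36],np.radians(0)))
```

```text
[array([-5.226,  7.805, -0.634]), array([8.0000e-03, 1.5000e-02, 1.4019e+01])]
```

```bash
python3 -m creep '{"dp":[[-1,1.5,-0.6],[-2.2,3.2,-0.6],[-3.2,4.8,-0.6],[-4.2,6.3,-0.6],[-5.2,7.8,-0.6]],"rot":[[0,0,2],[0,0,4],[0,0,6],[0,0,8],[0,0,10]]}'
python3 - <<'E'
from h import *
print(togo([0.48,0.10,0.36],np.radians(0)))
E
```

```text
time_s: 2.08
tool_pos: [0.481, 0.0994, 0.3591]
tool_rot: [3.094, 0.539, -0.0]
ft_force: [0.4, -0.3, 0.3]
finger_gap: 0.092
[array([-0.025, -0.032, -0.03 ]), array([1.100e-02, 3.000e-03, 3.953e+00])]
```

```bash
python3 -m creep '{"dp":[[0,0,0],[0,0,0],[0,0,0],[0,0,0],[0,0,0]],"rot":[[0,0,2],[0,0,3.95],[0,0,3.95],[0,0,3.95],[0,0,3.95]]}'
python3 - <<'E'
from h import *
s,_=snap('wrist','w2.png');import pickle;pickle.dump(s,open('s2.pkl','wb'))
print(s['tool_pos'],s['joints'])
E
```

```text
time_s: 2.7
tool_pos: [0.4809, 0.0996, 0.3591]
tool_rot: [3.141, 0.004, -0.0]
ft_force: [0.5, 0.2, 0.1]
finger_gap: 0.0919
[0.48091714 0.09959675 0.35912874] [-4.19056049e-02 -9.69815076e-02  1.74725245e+00 -1.04375243e-03
  1.49130872e+00 -4.40976512e-02]
```

View pics/w2.png

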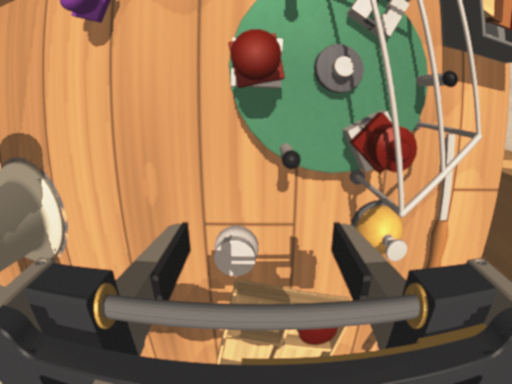

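The wrist picture shows finial A at (256,55), its plinth almost square to its socket, and finial B under the guard bar at (392,143). The hub is at (344,67), a peg ball at (291,159) and the bell plunger at (397,249). I'll triangulate these against the top and side views.

Run:
```python
from h import *
import pickle
s=pickle.load(open('s2.pkl','rb'))
def z(u,v): return (125+(u-2)/5,125+(v-2)/5)
def zs(u,v): return (205+(u-2)/5,115+(v-2)/5)
it={'finA_dome':((257,53),z(310,422),zs(121,185)),'peg_r':((291,159),z(467,368),zs(193,272)),'hubtop':((344,66),z(322,287),zs(253,243)),'plunger':((397,249),z(648,155),zs(450,378)),'wax':((237,251),z(695,473),None)}
for k,(w,t,sd) in it.items():
    rr=[ray('wrist',w,s),ray('top',t)]+([ray('side',sd)] if sd else [])
    p,e=tri(rr);print(k,p.round(4),np.round(e,4))
im=cv2.imread('pics/w2.png');cv2.imwrite('pics/w2z.png',cv2.resize(im[0:220,210:430],None,fx=2.7,fy=2.7,interpolation=cv2.INTER_CUBIC))
```

```text
finA_dome [0.4768 0.2307 0.147 ] [0.001  0.0018 0.0017]
peg_r [0.5148 0.1218 0.1248] [0.0013 0.0002 0.0014]
hubtop [0.5816 0.2317 0.0873] [0.0021 0.0013 0.0018]
plunger [ 0.6768 -0.01    0.0942] [0.0019 0.0009 0.0015]
wax [ 0.4437 -0.0441  0.0238] [0.0002 0.0002]
```

View pics/w2z.png

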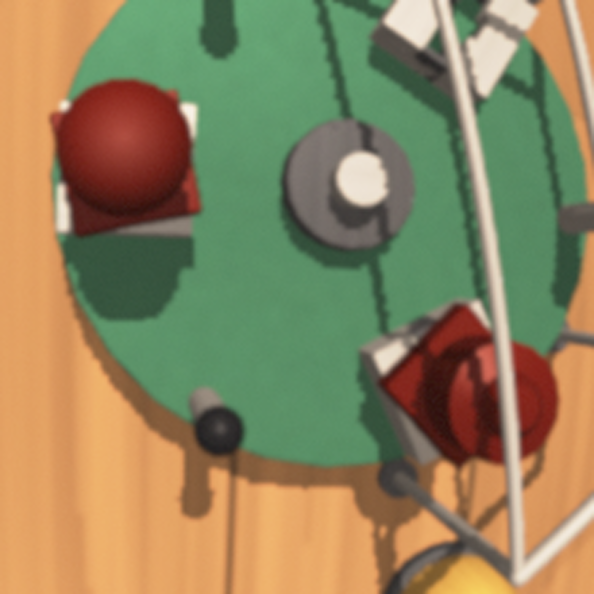

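The heights agree with the text: ball 124.8 mm, plunger 94 mm, dome sphere 147 mm. Finial A is 104.6 mm from the axis and 21 mm from the front, so it may be lifted where it stands. It's the dark red domed finial at (256,55) and the purple decoy is well clear. I'll move in over it.

Run:
```python
from h import *
print(togo([0.477,0.2307,0.275],0))
```

```text
[array([-0.123, -4.374,  2.801]), array([ 0.012, -0.001,  0.022])]
```

```bash
python3 -m creep '{"dp":[[0,-1.5,0],[-0.1,-3,0],[-0.12,-4.37,0.8],[-0.12,-4.37,2],[-0.12,-4.37,2.8]],"rot":[[0,0,0],[0,0,0],[0,0,0],[0,0,0],[0,0,0]]}' 1
python3 - <<'E'
from h import *
snap('top','t3.png');s,_=snap('wrist','w3.png')
im=cv2.imread('pics/t3.png');w=cv2.imread('pics/w3.png');cv2.imwrite('pics/t3z.png',np.hstack([cv2.resize(im[125:235,125:225],(364,400)),cv2.resize(w,(436,327+73))]))
print(togo([0.477,0.2307,0.191],0))
E
```

```text
time_s: 3.38
tool_pos: [0.4763, 0.2312, 0.2733]
tool_rot: [3.14, 0.007, -0.003]
ft_force: [-0.2, 0.3, -0.3]
finger_gap: 0.0918
[array([ 0.071, -0.014,  2.696]), array([0.028, 0.07 , 0.036])]
```

View pics/t3z.png

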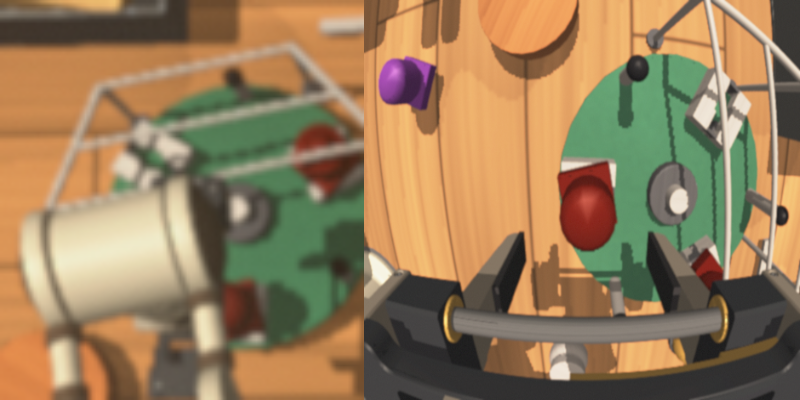

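The fingers straddle the finial, which is dark red at about (265,205) in the wrist picture. I'll cross-check its position from the two wrist views before going down.

Run:
```python
from h import *
import pickle
s2=pickle.load(open('s2.pkl','rb'));s=telemetry.sense();pickle.dump(s,open('s3.pkl','wb'))
w=cv2.imread('pics/w3.png');cv2.imwrite('pics/w3z.png',cv2.resize(w[120:260,180:360],None,fx=4,fy=4,interpolation=cv2.INTER_CUBIC))
p,e=tri([ray('wrist',(265.4,204.5),s),ray('wrist',(257,53),s2)]);print(p,e)
for zz in(.136,.147):print(onplane('wrist',(265.4,204.5),zz,s))
for q in [(0.477,.2307,.136),(.477,.2307,.147),(.477,.2307,.096)]: print(proj('wrist',np.array(q),s))
```

```text
[0.4772508  0.23421414 0.1324715 ] [np.float64(0.0006768834008530665), np.float64(0.0006768834008530413)]
[0.47787815 0.23549908 0.136     ]
[0.47772621 0.23940238 0.147     ]
(np.float64(264.2125429539416), np.float64(210.30002511560826))
(np.float64(264.3095185802968), np.float64(215.51287797886624))
(np.float64(263.9184850630202), np.float64(194.71909362425802))
```

View pics/w3z.png

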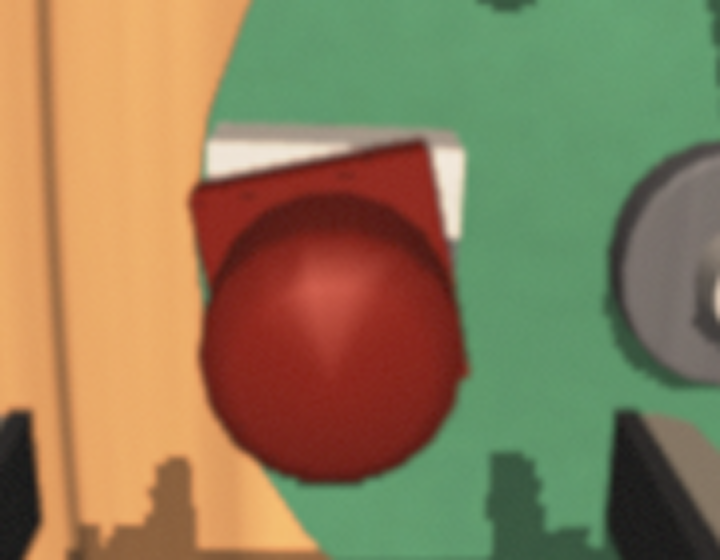

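The dome circle is centred at wrist (262.8, 210.5) and the prediction was (264.2, 210.3), so they agree to about 1 mm. I'll descend and grip.

```bash
python3 -m creep '{"dp":[[0,0,0.6],[0,0,1.3],[0,0,2],[0.05,0,2.5],[0.05,0,2.7]],"rot":[[0,0,0],[0,0,0],[0,0,0],[0,0,0],[0,0,0]]}' 1; python3 -m creep '{"dp":[[0,0,0.03],[0,0,0.03],[0,0,0.03],[0,0,0.03],[0,0,0.03]],"rot":[[0,0,0],[0,0,0],[0,0,0],[0,0,0],[0,0,0]]}' 0.4;python3 -m creep '{"dp":[[0,0,0],[0,0,0],[0,0,0],[0,0,0],[0,0,0]],"rot":[[0,0,0],[0,0,0],[0,0,0],[0,0,0],[0,0,0]]}' 0.4
python3 - <<'E'
from h import *
snap('side','sd4.png')
s=telemetry.sense();print(s['torque'],togo([0.477,0.2307,0.191],np.radians(0)))
im=cv2.imread('pics/sd4.png');cv2.imwrite('pics/sd4z.png',cv2.resize(im[85:225,185:325],None,fx=4,fy=4,interpolation=cv2.INTER_CUBIC))
E
```

```text
time_s: 4.1
tool_pos: [0.4763, 0.2301, 0.1902]
tool_rot: [3.139, 0.005, -0.011]
ft_force: [1.2, 0.6, 0.0]
finger_gap: 0.0921
time_s: 4.72
tool_pos: [0.4765, 0.2302, 0.1897]
tool_rot: [3.139, 0.005, -0.01]
ft_force: [-0.6, -0.9, 1.9]
finger_gap: 0.0512
time_s: 5.35
tool_pos: [0.4765, 0.2302, 0.1897]
tool_rot: [3.139, 0.005, -0.01]
ft_force: [0.1, 0.5, 0.6]
finger_gap: 0.0517
[-0.08818258  0.05797206  0.06564657] [array([ 0.016, -0.016, -0.045]), array([0.029, 0.071, 0.037])]
```

View pics/sd4z.png

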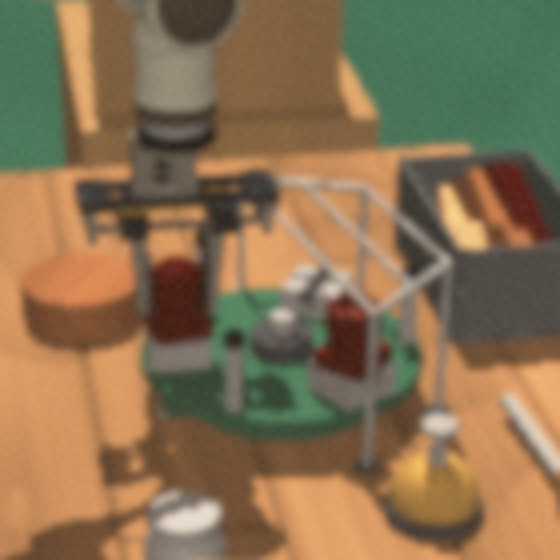

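The fingers have closed on the barrel at 51.7 mm, as expected for diameter 52. Now I'll turn anticlockwise.

```bash
python3 -m creep '{"dp":[[0,0,0],[0,0,0],[0,0,0],[0,0,0],[0,0,0]],"rot":[[0,0,-1.5],[0,0,-3],[0,0,-4.5],[0,0,-6],[0,0,-7.5]]}'; python3 -m creep '{"dp":[[0,0,0],[0,0,0],[0,0,0],[0,0,0],[0,0,0]],"rot":[[0,0,-1.5],[0,0,-3],[0,0,-4.5],[0,0,-6],[0,0,-7]]}';  python3 - <<'E'
from h import *
s=telemetry.sense();print(s['torque'],s['finger_gap'],togo([0.477,0.2307,0.191],np.radians(75)))
snap('wrist','w5.png')
E
```

```text
time_s: 6.02
tool_pos: [0.4766, 0.2302, 0.1897]
tool_rot: [2.971, 1.021, -0.01]
ft_force: [-0.6, 0.9, 1.4]
finger_gap: 0.0516
time_s: 6.65
tool_pos: [0.477, 0.2313, 0.1899]
tool_rot: [-2.522, -1.868, 0.005]
ft_force: [1.4, 4.7, -2.1]
finger_gap: 0.0512
[ 0.99559585 -0.35118317 -0.05802553] 0.05122602845349764 [array([-0.018,  0.006, -0.037]), array([-0.049,  0.006, -0.386])]
```

View pics/w5.png

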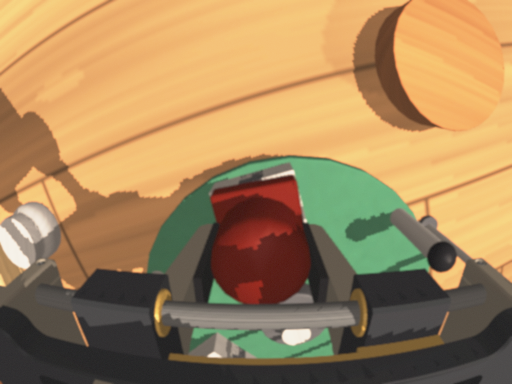

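After 73° the plinth's edge runs parallel to its socket's edge, seen at (215,195)-(300,175). I'll turn about 3° more, then lift straight up.

```bash
python3 -m creep '{"dp":[[0,0,0],[0,0,0],[0,0,-0.3],[0,0,-0.6],[0,0,-0.9]],"rot":[[0,0,-0.5],[0,0,-0.5],[0,0,-0.5],[0,0,-0.5],[0,0,-0.5]]}';  python3 - <<'E'
from h import *
s=telemetry.sense();print(s['torque'],s['finger_gap'],s['ft_force'])
snap('wrist','w6.png');snap('side','sd6.png')
im=cv2.imread('pics/sd6.png');w=cv2.imread('pics/w6.png');cv2.imwrite('pics/c6.png',np.hstack([cv2.resize(im[105:205,205:305],(400,400)),cv2.resize(w,(400,400))]))
E
```

```text
time_s: 7.32
tool_pos: [0.4768, 0.2308, 0.2176]
tool_rot: [-2.479, -1.926, 0.007]
ft_force: [0.3, -0.7, -1.4]
finger_gap: 0.0514
[-0.02939142 -0.04668429 -0.00010853] 0.05144805279562849 [ 0.31034971 -0.72606856 -1.36198935]
```

View pics/c6.png

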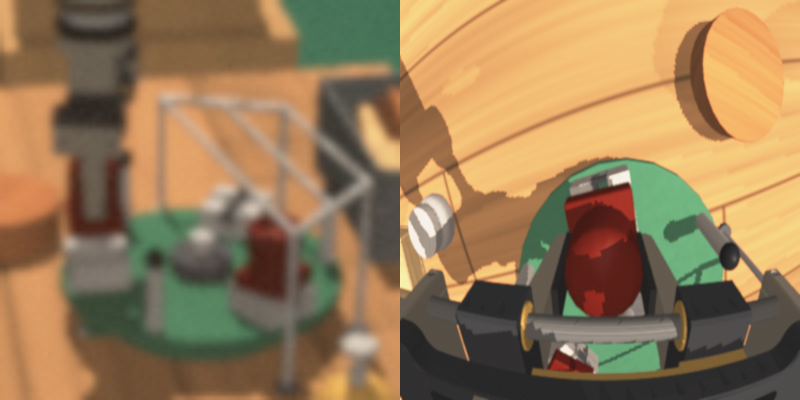

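It lifted freely: -1.4 N of weight and the gap unchanged. I'll raise it and meanwhile measure the crate from the first pictures.

```bash
python3 -m creep '{"dp":[[0,0,-0.6],[0,0,-1.2],[0,0,-1.8],[0,0,-2.4],[0,0,-2.7]],"rot":[[0,0,0],[0,0,0],[0,0,0],[0,0,0],[0,0,0]]}';  python3 - <<'E'
from h import *
im=cv2.imread('pics/top0.png');cv2.imwrite('pics/crz.png',cv2.resize(im[155:245,270:360],None,fx=6.5,fy=6.5,interpolation=cv2.INTER_CUBIC))
im=cv2.imread('pics/side0.png');cv2.imwrite('pics/crsz.png',cv2.resize(im[215:295,220:310],None,fx=6.5,fy=6.5,interpolation=cv2.INTER_CUBIC))
E
```

```text
time_s: 8.05
tool_pos: [0.4782, 0.2311, 0.301]
tool_rot: [-2.48, -1.927, 0.0]
ft_force: [0.4, 0.3, -1.1]
finger_gap: 0.0515
```

View pics/crz.png

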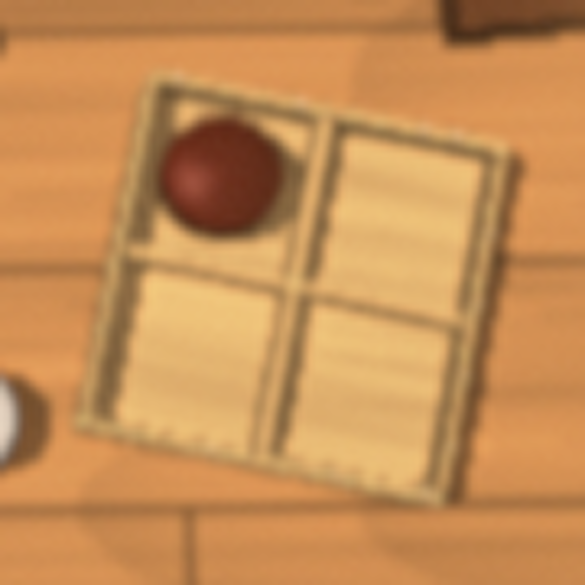

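View pics/crsz.png

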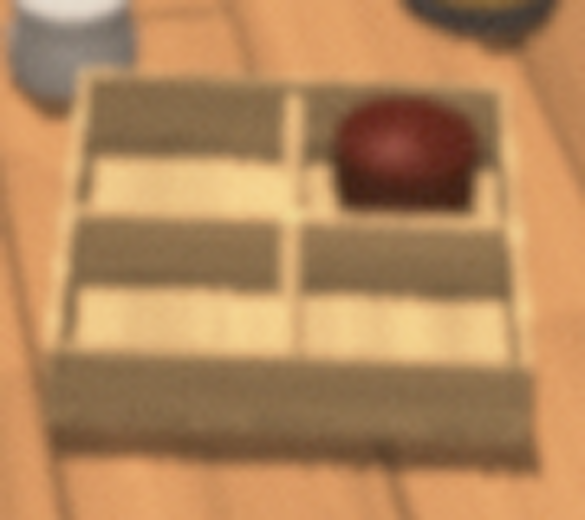

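The box is in the upper left compartment (top view). The other three are empty. In this zoom the top rim corners are (152,78), (512,150), (443,500) and (78,425), and the cross centre is (297,292).

Run:
```python
from h import *
t=lambda u,v:(270+(u-3)/6.5,155+(v-3)/6.5)
sd=lambda u,v:(220+(u-3)/6.5,215+(v-3)/6.5)
pr=[((152,78),(502,90)),((512,150),(530,362)),((443,500),(48,355)),((78,425),(80,72)),((297,292),(290,215))]
Q=[];Pl=[]
for a,b in pr:
    p,e=tri([ray('top',t(*a)),ray('side',sd(*b))]);Q.append(p);Pl.append(onplane('top',t(*a),.045));print(p.round(4),np.round(e,4),Pl[-1].round(4))
Q=np.array(Pl)
c=Q[:4].mean(0);ex=(Q[0]-Q[3]+Q[1]-Q[2]);yaw=np.arctan2(ex[1],ex[0]);print(c,np.degrees(yaw),[np.linalg.norm(Q[i]-Q[(i+1)%4]).round(4) for i in range(4)])
c[:2]=(Q[:4].mean(0)[:2]*.5+Q[4][:2]*.5)
for a in(1,-1):
  for b in (1,-1):
    print(a,b,(c[:2]+0.053*(a*np.array([np.cos(yaw),np.sin(yaw)])+b*np.array([-np.sin(yaw),np.cos(yaw)]))).round(4))
```

```text
[ 0.6462 -0.161   0.0401] [0.001 0.001] [ 0.6442 -0.1603  0.045 ]
[ 0.599  -0.3724  0.0473] [0.0015 0.0015] [ 0.5979 -0.3728  0.045 ]
[ 0.3919 -0.324   0.0405] [0. 0.] [ 0.3918 -0.3229  0.045 ]
[ 0.4383 -0.1117  0.0417] [0.0003 0.0003] [ 0.4384 -0.1114  0.045 ]
[ 0.5175 -0.2433  0.0403] [0.0021 0.0021] [ 0.5148 -0.2421  0.045 ]
[ 0.51808966 -0.24185163  0.045     ] -13.4733866692019 [np.float64(0.2175), np.float64(0.2121), np.float64(0.2166), np.float64(0.2115)]
1 1 [ 0.5804 -0.2028]
1 -1 [ 0.5557 -0.3059]
-1 1 [ 0.4773 -0.1781]
-1 -1 [ 0.4526 -0.2812]
```

The crate agrees: sides 212 to 217 mm against 218, rim at about 41 mm against 45, yaw -13.5°. The free compartment centres are (0.556,-0.306), (0.477,-0.178) and (0.453,-0.281). Finial A goes to (0.556,-0.306).

Run:
```python
from h import *
print(togo([0.5557,-0.3059,0.28],np.radians(76.5)))
```

```text
[array([-16.708,   6.926,   0.692]), array([-0.009, -0.003, -0.16 ])]
```

```bash
python3 -m creep '{"dp":[[-1,0.4,0],[-2.6,1.1,0],[-4.2,1.7,0],[-5.8,2.4,0],[-7.4,3.1,0]],"rot":[[0,0,0],[0,0,0],[0,0,0],[0,0,0],[0,0,-0.1]]}'
python3 - <<'E'
from h import *
print(togo([0.5557,-0.3059,0.28],np.radians(76.5)))
E
```

```text
time_s: 8.68
tool_pos: [0.5134, -0.0086, 0.301]
tool_rot: [-2.471, -1.938, 0.0]
ft_force: [0.6, -0.2, -1.1]
finger_gap: 0.0514
[array([-9.289,  3.733,  0.693]), array([-0.01 , -0.005, -0.058])]
```

```bash
python3 -m creep '{"dp":[[-1.6,0.7,0],[-3.6,1.4,0],[-5.6,2.2,0.2],[-7.5,3,0.4],[-9.29,3.73,0.7]],"rot":[[0,0,0],[0,0,0],[0,0,0],[0,0,0],[0,0,0]]}'; python3 -m creep '{"dp":[[0,0,0],[0,0,0],[0,0,0],[0,0,0],[0,0,0]],"rot":[[0,0,0],[0,0,0],[0,0,0],[0,0,0],[0,0,0]]}'
python3 - <<'E'
from h import *
print(togo([0.5557,-0.3059,0.141],np.radians(76.5)))
snap('wrist','w7.png');snap('side','sd7.png')
im=cv2.imread('pics/sd7.png');w=cv2.imread('pics/w7.png');cv2.imwrite('pics/c7.png',np.hstack([cv2.resize(im[145:295,205:355],(400,400)),cv2.resize(w,(400,400))]))
E
```

```text
time_s: 9.3
tool_pos: [0.5557, -0.308, 0.2797]
tool_rot: [-2.472, -1.938, 0.0]
ft_force: [1.4, 1.5, -2.0]
finger_gap: 0.0512
time_s: 9.93
tool_pos: [0.5558, -0.3073, 0.2801]
tool_rot: [-2.471, -1.939, -0.0]
ft_force: [0.1, -0.2, -1.7]
finger_gap: 0.0518
[array([ 0.042, -0.015,  4.638]), array([-0.002, -0.003, -0.049])]
```

View pics/c7.png

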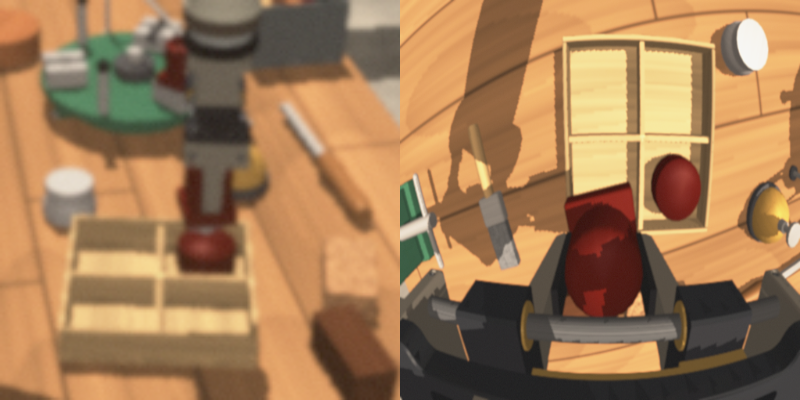

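The finial is still held at the same gap, in front of the box compartment at wrist crop (600,250). I'll lower it into the lower right compartment.

```bash
python3 -m creep '{"dp":[[0.04,0,1],[0.04,0,2],[0.04,0,3],[0.04,0,3.8],[0.04,0,4.3]],"rot":[[0,0,0],[0,0,0],[0,0,0],[0,0,0],[0,0,0]]}'; python3 -m creep '{"dp":[[0,0,0.1],[0,0,0.2],[0,0,0.3],[0,0,0.4],[0,0,0.4]],"rot":[[0,0,0],[0,0,0],[0,0,0],[0,0,0],[0,0,0]]}';python3 - <<'E'
from h import *
print(togo([0.5557,-0.3059,0.138],np.radians(76.5)))
snap('wrist','w8.png');snap('side','sd8.png');snap('top','t8.png')
im=cv2.imread('pics/sd8.png');w=cv2.imread('pics/w8.png');cv2.imwrite('pics/c8.png',np.hstack([cv2.resize(im[175:295,215:335],(400,400)),cv2.resize(w,(400,400))]))
E
```

```text
time_s: 10.65
tool_pos: [0.5556, -0.306, 0.1496]
tool_rot: [-2.47, -1.938, 0.0]
ft_force: [-0.8, -0.3, -2.1]
finger_gap: 0.0513
time_s: 11.28
tool_pos: [0.5557, -0.3061, 0.1378]
tool_rot: [-2.47, -1.938, 0.0]
ft_force: [0.4, -0.2, -1.4]
finger_gap: 0.0518
[array([ 0.005, -0.001, -0.008]), array([-0.018, -0.01 , -0.054])]
```

View pics/c8.png

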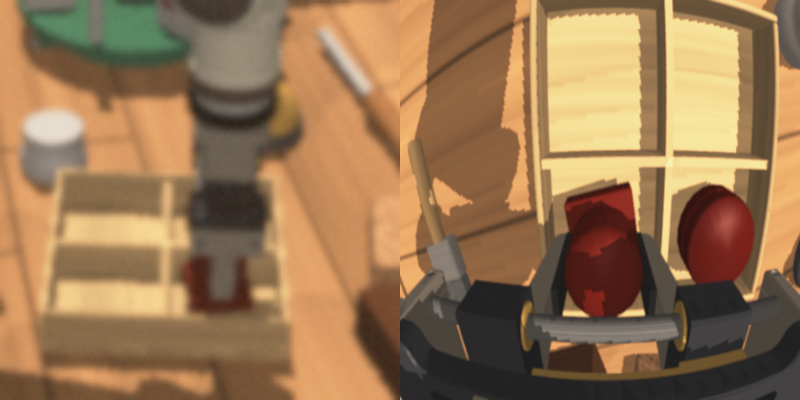

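It's in the compartment but the weight is still on the gripper. I'll go down in small steps to touch the floor, then open partway.

```bash
python3 -m creep '{"dp":[[0,0,0.05],[0,0,0.08],[0,0,0.1],[0,0,0.1],[0,0,0.1]],"rot":[[0,0,0],[0,0,0],[0,0,0],[0,0,0],[0,0,0]]}'; python3 -c "
from h import *
print(telemetry.sense()['ft_force'])"
```

```text
time_s: 12.05
tool_pos: [0.5561, -0.3061, 0.1376]
tool_rot: [-2.47, -1.939, 0.0]
ft_force: [-5.5, 4.2, 14.5]
finger_gap: 0.0514
[-5.50750212  4.20303592 14.52955856]
```

Contact: +14.5 N upwards. I'll open.

```bash
python3 -m creep '{"dp":[[0,0,-0.03],[0,0,-0.03],[0,0,-0.03],[0,0,-0.03],[0,0,-0.03]],"rot":[[0,0,0],[0,0,0],[0,0,0],[0,0,0],[0,0,0]]}' 0.72; python3 -m creep '{"dp":[[0,0,-0.5],[0,0,-1],[0,0,-1.8],[0,0,-2.6],[0,0,-3.4]],"rot":[[0,0,0],[0,0,0],[0,0,0],[0,0,0],[0,0,0]]}';python3 - <<'E'
from h import *
snap('wrist','w9.png');snap('side','sd9.png')
im=cv2.imread('pics/sd9.png');w=cv2.imread('pics/w9.png');cv2.imwrite('pics/c9.png',np.hstack([cv2.resize(im[175:295,215:335],(400,400)),cv2.resize(w,(400,400))]))
E
```

```text
time_s: 12.68
tool_pos: [0.556, -0.3061, 0.1382]
tool_rot: [-2.47, -1.938, 0.001]
ft_force: [0.1, 0.4, 0.2]
finger_gap: 0.0659
time_s: 13.3
tool_pos: [0.5564, -0.3064, 0.2427]
tool_rot: [2.471, 1.94, 0.0]
ft_force: [0.3, -0.1, -0.4]
finger_gap: 0.0663
```

View pics/c9.png

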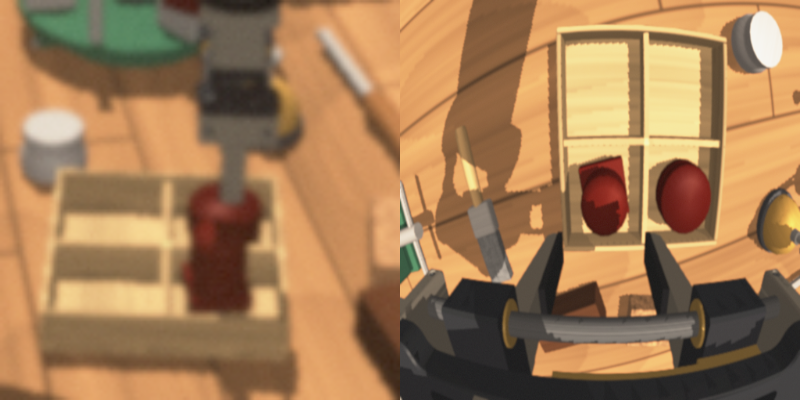

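Finial A stands in its compartment at crop (605,195), and the box is undisturbed. Next is the turret. B is at about -61° and must reach about -168°, which is 107° clockwise. The peg at -121° can be led that way entirely through the open front.

Run:
```python
from h import *
print(togo([0.515,0.122,0.275],np.radians(148.6)))
```

```text
[array([13.563, -4.776, -1.056]), array([  0.037,   0.067, -14.468])]
```

```bash
python3 -m creep '{"dp":[[0.8,-0.3,-0.9],[2.2,-0.8,-1],[3.8,-1.3,-1],[5.4,-1.9,-1],[7,-2.5,-1]],"rot":[[0,0,-1.4],[0,0,-2.9],[0,0,-4.3],[0,0,-5.7],[0,0,-7.2]]}' 0.6
python3 - <<'E'
from h import *
print(togo([0.515,0.122,0.275],np.radians(148.6)))
E
```

```text
time_s: 14.02
tool_pos: [0.534, -0.0839, 0.2738]
tool_rot: [1.743, 2.607, -0.001]
ft_force: [0.7, 1.3, 0.8]
finger_gap: 0.0553
[array([ 6.582,  2.04 , -0.067]), array([ 0.014,  0.068, -7.224])]
```

```bash
python3 -m creep '{"dp":[[1.3,0.4,0],[2.6,0.8,0],[3.9,1.2,0],[5.3,1.7,0],[6.58,2.04,-0.07]],"rot":[[0,0,-1.4],[0,0,-2.9],[0,0,-4.3],[0,0,-5.8],[0,0,-7.2]]}' 0.6; python3 -m creep '{"dp":[[0,0,0],[0,0,0],[0,0,0],[0,0,0],[0,0,0]],"rot":[[0,0,0],[0,0,0],[0,0,0],[0,0,0],[0,0,0]]}'
python3 - <<'E'
from h import *
s,_=snap('wrist','w10.png');import pickle;pickle.dump(s,open('s10.pkl','wb'))
print(proj('wrist',np.array([.5148,.1218,.124]),s),togo([0.515,0.122,0.193],np.radians(148.6)),s['joints'])
E
```

```text
time_s: 14.65
tool_pos: [0.5145, 0.1234, 0.2747]
tool_rot: [0.845, 3.021, -0.004]
ft_force: [0.1, 0.3, 0.6]
finger_gap: 0.0554
time_s: 15.28
tool_pos: [0.5146, 0.1228, 0.2746]
tool_rot: [0.847, 3.02, -0.004]
ft_force: [-0.2, 0.5, 1.0]
finger_gap: 0.0552
(np.float64(259.93946811312367), np.float64(204.4769697541767)) [array([-0.014, -0.019,  2.722]), array([-0.011,  0.062,  0.016])] [ 0.00737862  0.06048748  1.75975648 -0.00379751  1.3172172  -2.58633324]
```

View pics/w10.png

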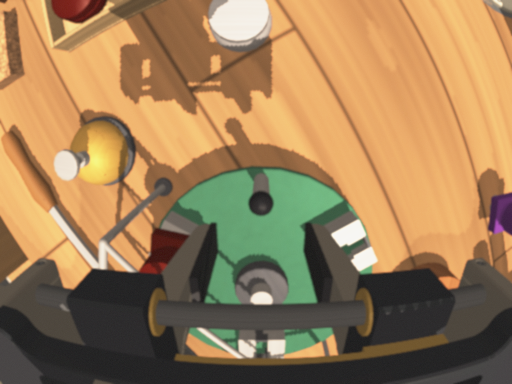

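The ball is at (260,203) and was predicted at (259.9, 204.5). It lines up with the hub, so the jaws are tangential. I'll descend and pinch.

```bash
python3 -m creep '{"dp":[[0,0,0.7],[0,0,1.4],[0,0,2.1],[0,0,2.72],[0,0,2.72]],"rot":[[0,0,0],[0,0,0],[0,0,0],[0,0,0],[0,0,0]]}' 0.6; python3 -m creep '{"dp":[[0,0,0.04],[0,0,0.04],[0,0,0.04],[0,0,0.04],[0,0,0.04]],"rot":[[0,0,0],[0,0,0],[0,0,0],[0,0,0],[0,0,0]]}' 0.05;  python3 - <<'E'
from h import *
s=telemetry.sense();T=T_tool(s)
c=np.array([.5815,.231]);d=T[:2,3]-c;print('radius',np.linalg.norm(d),np.degrees(np.arctan2(d[1],d[0])),'axis in tool',T[:3,:3].T@np.r_[c-T[:2,3],0])
R_=.128/.03
for k in range(1,6):
    f=np.radians(7.2*k);print((R_*np.sin(f)).round(3),(R_*(1-np.cos(f))).round(3),7.2*k/5)
E
```

```text
time_s: 15.95
tool_pos: [0.514, 0.1226, 0.1916]
tool_rot: [0.848, 3.023, -0.005]
ft_force: [-0.6, -0.2, 0.3]
finger_gap: 0.0548
time_s: 16.58
tool_pos: [0.5145, 0.1224, 0.1909]
tool_rot: [0.848, 3.022, -0.005]
ft_force: [1.4, -0.9, 2.1]
finger_gap: 0.019
radius 0.127600790992914 -121.69359307891918 axis in tool [-0.00079595  0.12759801 -0.00027577]
0.535 0.034 1.44
1.061 0.134 2.88
1.571 0.3 4.32
2.055 0.528 5.76
2.508 0.815 7.2
```

```bash
python3 -m creep '{"dp":[[0.53,0.03,0],[1.06,0.13,0],[1.57,0.3,0],[2.05,0.53,0],[2.51,0.82,0]],"rot":[[0,0,1.44],[0,0,2.88],[0,0,4.32],[0,0,5.76],[0,0,7.2]]}'
python3 - <<'E'
from h import *
s=telemetry.sense();T=T_tool(s)
c=np.array([.5815,.231]);d=T[:2,3]-c;print(s['ft_force'],s['torque'],s['finger_gap'],'radius',np.linalg.norm(d),np.degrees(np.arctan2(d[1],d[0])),'axis in tool',T[:3,:3].T@np.r_[c-T[:2,3],0])
snap('top','t11.png');snap('wrist','w11.png')
im=cv2.imread('pics/t11.png');w=cv2.imread('pics/w11.png');cv2.imwrite('pics/c11.png',np.hstack([cv2.resize(im[125:235,125:235],(400,400)),cv2.resize(w,(400,400))]))
E
```

```text
time_s: 17.2
tool_pos: [0.4633, 0.1817, 0.1909]
tool_rot: [1.743, 2.605, -0.006]
ft_force: [4.1, -6.4, -1.2]
finger_gap: 0.0191
[ 4.12684336 -6.37985868 -1.18081095] [-0.88659037 -0.59230867  0.01736904] 0.019143205403408258 radius 0.12811317416705711 -157.34910698802815 axis in tool [4.80427073e-04 1.28112245e-01 8.57939546e-05]
```

View pics/c11.png

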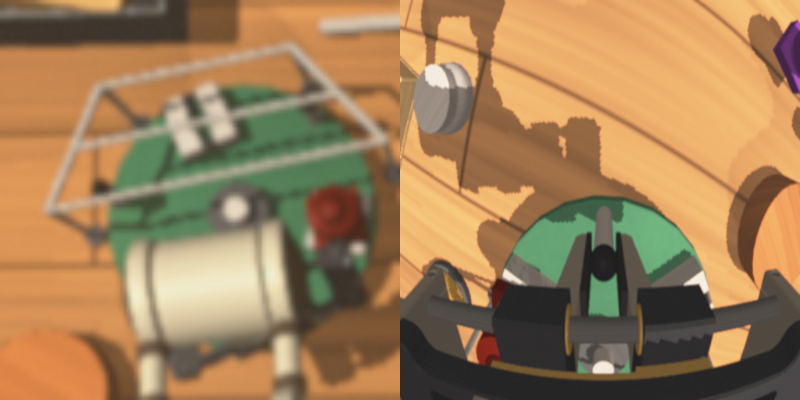

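The turret has turned 36° and finial B is now at the right, crop (335,212). The side force is 7.6 N. I'll do two more calls.

```bash
python3 -m creep '{"dp":[[0.53,0.03,0],[1.06,0.13,0],[1.57,0.3,0],[2.05,0.53,0],[2.51,0.82,0]],"rot":[[0,0,1.44],[0,0,2.88],[0,0,4.32],[0,0,5.76],[0,0,7.2]]}'; python3 -m creep '{"dp":[[0.53,0.03,0],[1.06,0.13,0],[1.57,0.3,0],[2.05,0.53,0],[2.51,0.82,0]],"rot":[[0,0,1.44],[0,0,2.88],[0,0,4.32],[0,0,5.76],[0,0,7.2]]}'
python3 - <<'E'
from h import *
s=telemetry.sense();T=T_tool(s)
c=np.array([.5815,.231]);d=T[:2,3]-c;print(s['ft_force'],s['torque'],s['finger_gap'],'radius',np.linalg.norm(d),np.degrees(np.arctan2(d[1],d[0])),'axis in tool',T[:3,:3].T@np.r_[c-T[:2,3],0])
E
```

```text
time_s: 17.92
tool_pos: [0.4568, 0.2612, 0.1909]
tool_rot: [2.461, 1.942, -0.004]
ft_force: [2.6, -8.7, 2.4]
finger_gap: 0.0191
time_s: 18.55
tool_pos: [0.4978, 0.328, 0.1909]
tool_rot: [2.939, 1.084, -0.006]
ft_force: [-4.1, -6.9, 7.4]
finger_gap: 0.0192
[-4.09386239 -6.89186594  7.41222614] [-1.15273045  0.70452082 -0.07402098] 0.01919322536073212 radius 0.12812002398906838 130.76382298621849 axis in tool [0.00059764 0.12811588 0.00083984]
```

The peg is at 130.8°, so B should be at -169°. I'll let go, raise, and look.

```bash
python3 -m creep '{"dp":[[0,0,0],[0,0,0],[0,0,0],[0,0,0],[0,0,0]],"rot":[[0,0,0],[0,0,0],[0,0,0],[0,0,0],[0,0,0]]}' 0.55; python3 -m creep '{"dp":[[0,0,-0.6],[0,0,-1.3],[0,0,-2.2],[0,0,-3.2],[0,0,-4]],"rot":[[0,0,0],[0,0,0],[0,0,0],[0,0,0],[0,0,0]]}' 0.55
python3 - <<'E'
from h import *
snap('top','t12.png');s,_=snap('wrist','w12.png');import pickle;pickle.dump(s,open('s12.pkl','wb'))
im=cv2.imread('pics/t12.png');w=cv2.imread('pics/w12.png');cv2.imwrite('pics/c12.png',np.hstack([cv2.resize(im[125:235,125:235],(400,400)),cv2.resize(w,(400,400))]))
# next: stand like at w2
print(togo([0.48,0.09,0.33],np.radians(0)),s['joints'])
E
```

```text
time_s: 19.18
tool_pos: [0.4977, 0.328, 0.1909]
tool_rot: [2.939, 1.085, -0.006]
ft_force: [0.4, 0.0, 0.5]
finger_gap: 0.0506
time_s: 19.8
tool_pos: [0.4982, 0.3293, 0.314]
tool_rot: [2.939, 1.085, -0.002]
ft_force: [0.1, 0.9, -0.6]
finger_gap: 0.0508
[array([-5.681,  5.662, -0.427]), array([ 0.096, -0.046,  8.107])] [ 0.38534621  0.20714849  1.51195726 -0.00842772  1.41844855 -0.3209428 ]
```

View pics/c12.png

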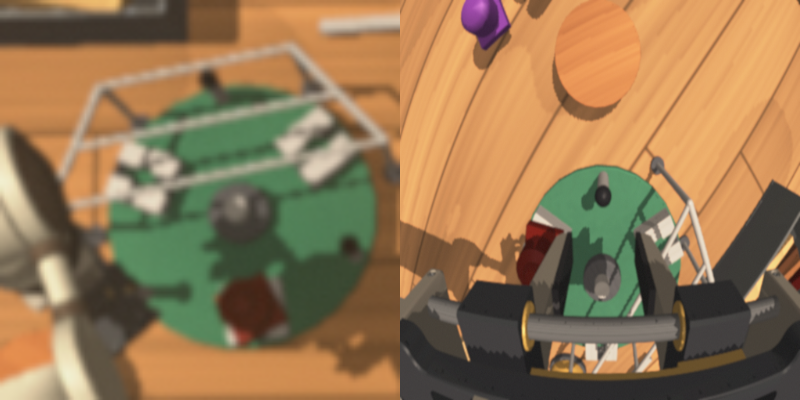

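B has come to the front, at about crop (250,305) in the top view. Predicted position: (0.478, 0.2115). I'll move over it at yaw 0.

Run:
```python
from h import *
print(togo([0.4783,0.2115,0.275],np.radians(0)))
```

```text
[array([-3.093,  2.53 ,  1.38 ]), array([ 0.096, -0.046,  8.107])]
```

```bash
python3 -m creep '{"dp":[[-0.6,0.5,0],[-1.5,1.2,0],[-2.4,1.9,0],[-3.1,2.53,0.5],[-3.1,2.53,1.38]],"rot":[[0,0,1.6],[0,0,3.2],[0,0,4.9],[0,0,6.5],[0,0,8.1]]}' 1;python3 -m creep '{"dp":[[0,0,0],[0,0,0],[0,0,0],[0,0,0],[0,0,0]],"rot":[[0,0,0],[0,0,0],[0,0,0],[0,0,0],[0,0,0]]}' 1
python3 - <<'E'
from h import *
s,_=snap('wrist','w13.png');import pickle;pickle.dump(s,open('s13.pkl','wb'))
w=cv2.imread('pics/w13.png');cv2.imwrite('pics/w13z.png',cv2.resize(w[120:270,170:370],None,fx=4,fy=4,interpolation=cv2.INTER_CUBIC))
print([proj('wrist',np.array([.4783,.2115,z]),s) for z in (.136,.154,.096)],togo([0.4783,0.2115,0.191],0))
E
```

```text
time_s: 20.52
tool_pos: [0.4784, 0.2099, 0.2752]
tool_rot: [3.135, -0.01, 0.014]
ft_force: [-0.3, 0.7, -0.2]
finger_gap: 0.0921
time_s: 21.15
tool_pos: [0.4786, 0.2101, 0.2756]
tool_rot: [3.135, -0.009, 0.014]
ft_force: [-0.2, -0.5, 0.2]
finger_gap: 0.0922
[(np.float64(259.08561306212505), np.float64(206.59546544737742)), (np.float64(259.2253084017453), np.float64(215.06801601111172)), (np.float64(258.8395676907575), np.float64(191.5445647356207))] [array([-0.032, -0.066,  2.815]), array([ 0.071, -0.103, -0.065])]
```

View pics/w13z.png

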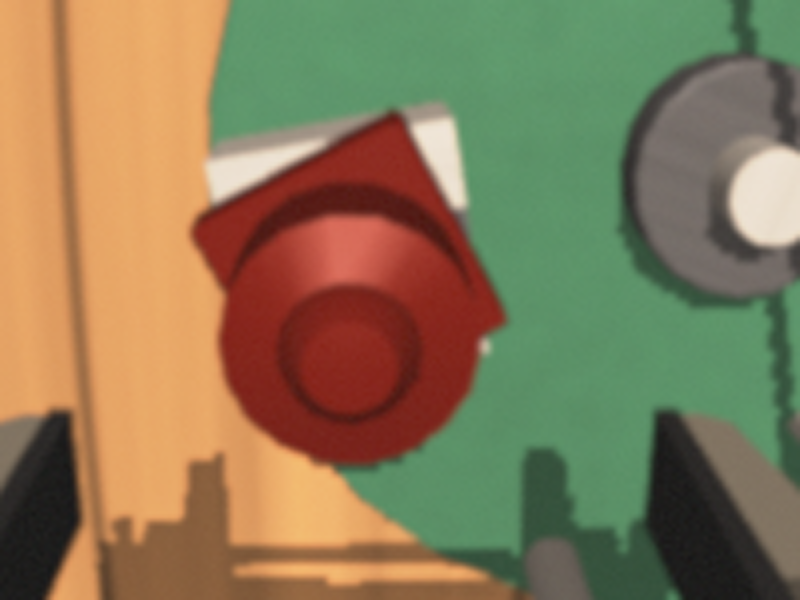

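The finial with the stepped top is at about (257.5, 204) and was predicted at (259, 206.6), so 1 to 2 mm off. I'll descend with that correction and grip.

```bash
python3 -m creep '{"dp":[[-0.05,-0.08,0.7],[-0.05,-0.08,1.4],[-0.05,-0.08,2.1],[-0.05,-0.08,2.5],[-0.05,-0.08,2.82]],"rot":[[0.07,-0.1,0],[0.07,-0.1,0],[0.07,-0.1,0],[0.07,-0.1,0],[0.07,-0.1,0]]}' 1; python3 -m creep '{"dp":[[0,0,0],[0,0,0],[0,0,0],[0,0,0],[0,0,0]],"rot":[[0,0,0],[0,0,0],[0,0,0],[0,0,0],[0,0,0]]}' 0.4; python3 -m creep '{"dp":[[0,0,0],[0,0,0],[0,0,0],[0,0,0],[0,0,0]],"rot":[[0,0,-1.5],[0,0,-3],[0,0,-4.5],[0,0,-6],[0,0,-7.5]]}'; python3 -c "
from h import *
s=telemetry.sense();print(s['torque'],s['ft_force'],togo([0.477,0.2125,0.191],np.radians(75)))"
```

```text
time_s: 21.82
tool_pos: [0.4774, 0.2119, 0.1897]
tool_rot: [3.141, -0.009, -0.001]
ft_force: [-0.6, -0.0, -0.6]
finger_gap: 0.092
time_s: 22.45
tool_pos: [0.4777, 0.212, 0.1901]
tool_rot: [3.142, -0.009, -0.0]
ft_force: [0.1, -0.6, 1.1]
finger_gap: 0.0515
time_s: 23.08
tool_pos: [0.4776, 0.212, 0.1901]
tool_rot: [-2.976, -1.008, 0.0]
ft_force: [0.2, -0.1, 0.6]
finger_gap: 0.0518
[-0.01521219  0.04071243  0.01355251] [ 0.16014751 -0.08214872  0.55054248] [array([-0.006, -0.027, -0.029]), array([-1.000e-03,  0.000e+00, -7.515e+00])]
```

```bash
python3 -m creep '{"dp":[[0,0,0],[0,0,0],[0,0,0],[0,0,0],[0,0,0]],"rot":[[0,0,-1.5],[0,0,-3],[0,0,-4.5],[0,0,-6],[0,0,-7.4]]}'
python3 - <<'E'
from h import *
s=telemetry.sense();print(s['torque'],s['ft_force'])
s,_=snap('wrist','w14.png');w=cv2.imread('pics/w14.png');cv2.imwrite('pics/w14z.png',cv2.resize(w[140:320,150:400],None,fx=3,fy=3,interpolation=cv2.INTER_CUBIC))
E
```

```text
time_s: 23.7
tool_pos: [0.4775, 0.2122, 0.1902]
tool_rot: [-2.498, -1.904, -0.0]
ft_force: [-2.0, 3.2, 0.3]
finger_gap: 0.0515
[ 0.73769109  0.32350139 -0.07108441] [-1.99875526  3.21132446  0.32929207]
```

View pics/w14z.png

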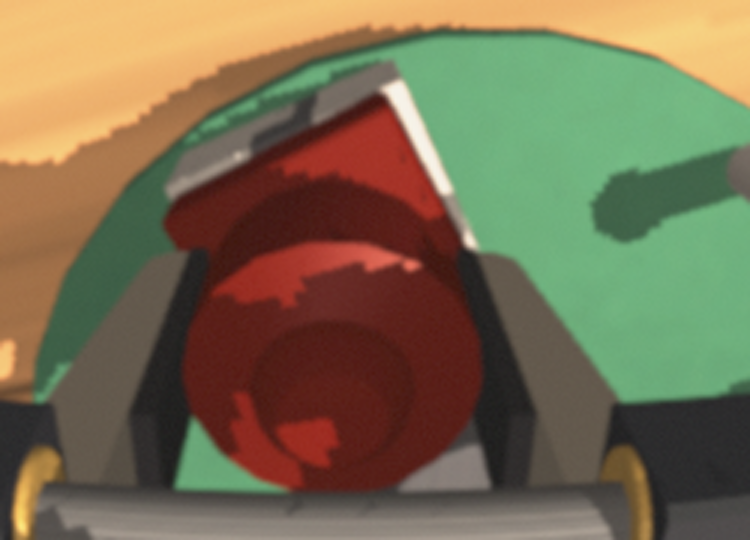

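The plinth is parallel to the socket and the slot mouth shows at (285,120). I'll lift straight up.

```bash
python3 -m creep '{"dp":[[0,0,0],[0,0,-0.2],[0,0,-0.5],[0,0,-0.8],[0,0,-1.1]],"rot":[[0,0,-0.2],[0,0,-0.2],[0,0,-0.2],[0,0,-0.2],[0,0,-0.2]]}'; python3 -m creep '{"dp":[[0,0,-0.6],[0,0,-1.2],[0,0,-1.8],[0,0,-2.4],[0,0,-2.6]],"rot":[[0,0,0],[0,0,0],[0,0,0],[0,0,0],[0,0,0]]}'
python3 - <<'E'
from h import *
s,_=snap('wrist','w15.png');print(s['ft_force']);snap('side','sd15.png')
im=cv2.imread('pics/sd15.png');w=cv2.imread('pics/w15.png');cv2.imwrite('pics/c15.png',np.hstack([cv2.resize(im[105:205,205:305],(400,400)),cv2.resize(w,(400,400))]))
print(togo([0.4773,-0.1781,0.28],np.radians(76.5)))
E
```

```text
time_s: 24.38
tool_pos: [0.4778, 0.2122, 0.2244]
tool_rot: [-2.478, -1.93, -0.002]
ft_force: [0.6, 0.5, -1.8]
finger_gap: 0.0513
time_s: 25.0
tool_pos: [0.4783, 0.2123, 0.3042]
tool_rot: [2.478, 1.93, 0.005]
ft_force: [0.1, 0.4, -1.6]
finger_gap: 0.0515
[ 0.05390567  0.38625699 -1.63362411]
[array([-12.622,   3.161,   0.756]), array([ 0.017, -0.018, -0.134])]
```

View pics/c15.png

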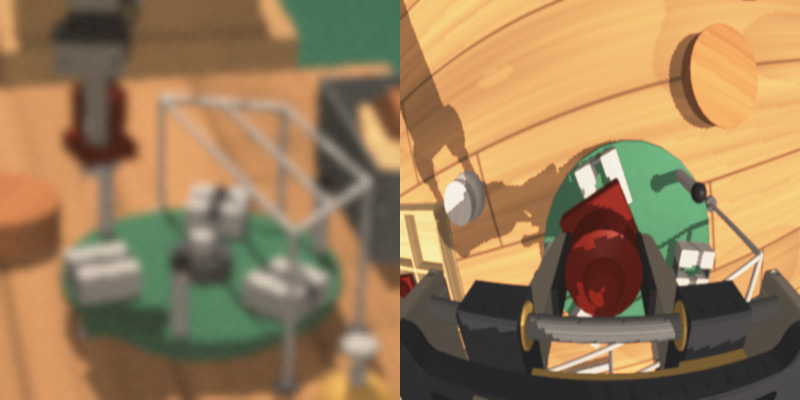

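Finial B is off and all three sockets now show empty, so there were just two finials. I'll carry it to (0.477,-0.178).

```bash
python3 -m creep '{"dp":[[-1,0.3,0],[-2.6,0.7,0],[-4.2,1.1,0],[-5.8,1.5,0],[-7.4,1.9,0]],"rot":[[0,0,0],[0,0,0],[0,0,0],[0,0,0],[0,0,-0.1]]}'
python3 - <<'E'
from h import *
print(togo([0.4773,-0.1781,0.28],np.radians(76.5)))
E
```

```text
time_s: 25.72
tool_pos: [0.4783, -0.0184, 0.302]
tool_rot: [-2.469, -1.941, -0.002]
ft_force: [0.3, -0.2, -1.9]
finger_gap: 0.0514
[array([-5.182,  1.224,  0.723]), array([ 0.001, -0.02 , -0.031])]
```

```bash
python3 -m creep '{"dp":[[-1.5,0.4,0],[-3,0.7,0],[-4.2,1,0.3],[-5.18,1.22,0.72],[-5.18,1.22,0.72]],"rot":[[0,0,0],[0,0,0],[0,0,0],[0,0,0],[0,0,0]]}'
python3 - <<'E'
from h import *
print(togo([0.4773,-0.1781,0.14],np.radians(76.5)))
s,_=snap('wrist','w16.png')
print(s['ft_force'])
E
```

```text
time_s: 26.35
tool_pos: [0.4762, -0.1791, 0.278]
tool_rot: [-2.469, -1.935, -0.0]
ft_force: [0.5, 0.5, -1.8]
finger_gap: 0.0514
[array([0.029, 0.046, 4.601]), array([-0.043, -0.034, -0.065])]
[ 0.52440456  0.48453087 -1.84522847]
```

View pics/w16.png

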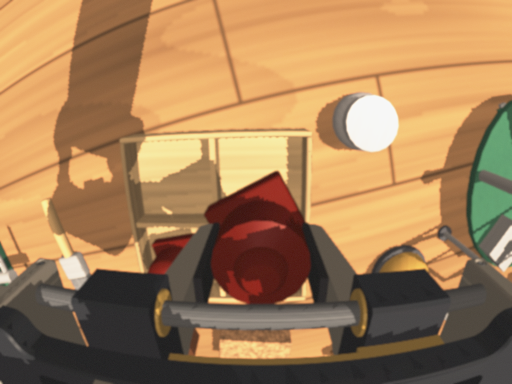

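The finial hangs over the compartment, with A at lower left (170,250). I'll lower it.

```bash
python3 -m creep '{"dp":[[0.03,0.05,1],[0.03,0.05,2],[0.03,0.05,3],[0.03,0.05,4],[0.03,0.05,4.5]],"rot":[[0,0,0],[0,0,0],[0,0,0],[0,0,0],[0,0,0]]}'; python3 -m creep '{"dp":[[0,0,0.05],[0,0,0.1],[0,0,0.15],[0,0,0.18],[0,0,0.2]],"rot":[[0,0,0],[0,0,0],[0,0,0],[0,0,0],[0,0,0]]}'
```

```text
time_s: 27.02
tool_pos: [0.4774, -0.1756, 0.1423]
tool_rot: [-2.465, -1.937, -0.0]
ft_force: [0.5, 0.3, -2.3]
finger_gap: 0.0515
time_s: 27.65
tool_pos: [0.4782, -0.176, 0.1381]
tool_rot: [-2.466, -1.938, -0.001]
ft_force: [-3.3, 2.4, 9.8]
finger_gap: 0.0513
```

```bash
python3 -m creep '{"dp":[[0,0,-0.02],[0,0,-0.02],[0,0,-0.02],[0,0,-0.02],[0,0,-0.02]],"rot":[[0,0,0],[0,0,0],[0,0,0],[0,0,0],[0,0,0]]}' 0.72; python3 -m creep '{"dp":[[0,0,-0.5],[0,0,-1],[0,0,-2],[0,0,-3],[0,0,-4]],"rot":[[0,0,0],[0,0,0],[0,0,0],[0,0,0],[0,0,0]]}';python3 - <<'E'
from h import *
snap('wrist','w17.png');snap('side','sd17.png');snap('top','t17.png')
im=cv2.imread('pics/sd17.png');w=cv2.imread('pics/w17.png');cv2.imwrite('pics/c17.png',np.hstack([cv2.resize(im[145:295,205:355],(400,400)),cv2.resize(w,(400,400))]))
E
```

```text
time_s: 28.28
tool_pos: [0.4781, -0.1759, 0.1386]
tool_rot: [-2.466, -1.938, -0.001]
ft_force: [0.5, -0.6, -0.2]
finger_gap: 0.0663
time_s: 28.9
tool_pos: [0.4786, -0.1766, 0.261]
tool_rot: [-2.467, -1.939, -0.002]
ft_force: [0.1, -0.2, -0.2]
finger_gap: 0.0664
```

View pics/c17.png

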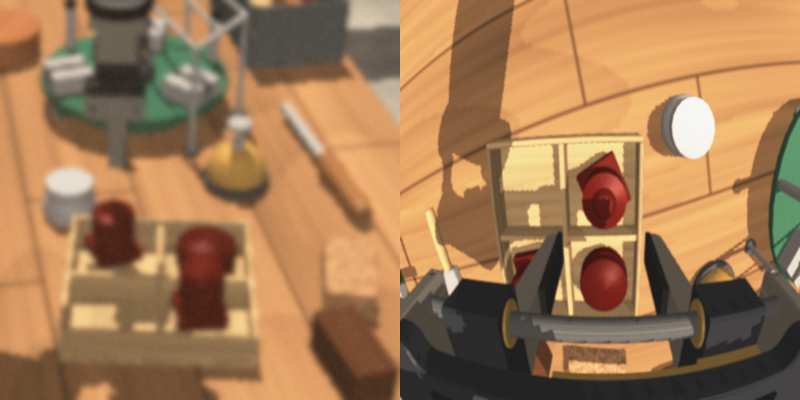

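View pics/t17.png

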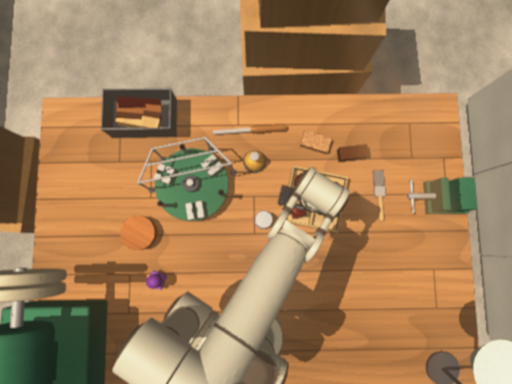

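Both finials stand in their compartments: A at side crop (205,275) behind the box at (205,245) with its own column, and B at (113,230). Nothing else has moved. Next is the bell: I'll go over its plunger at yaw 27°, which keeps the gripper body clear of the guard corner, and look at where it is now.

Run:
```python
from h import *
print(togo([0.677,-0.010,0.275],np.radians(27)))
```

```text
[array([ 6.973,  5.082, -0.435]), array([ 5.000e-03, -2.900e-02,  9.863e+00])]
```

```bash
python3 -m creep '{"dp":[[0.5,0.4,-0.4],[1.6,1.2,-0.45],[3,2.2,-0.45],[4.4,3.2,-0.45],[5.8,4.2,-0.45]],"rot":[[0,0,1.5],[0,0,3.5],[0,0,5.5],[0,0,7.5],[0,0,9.4]]}'
python3 - <<'E'
from h import *
print(togo([0.677,-0.010,0.275],np.radians(27)))
E
```

```text
time_s: 29.68
tool_pos: [0.6435, -0.0366, 0.2739]
tool_rot: [-3.04, -0.786, -0.001]
ft_force: [0.7, -1.0, 0.2]
finger_gap: 0.0663
[array([ 1.406, -0.235, -0.034]), array([-0.021, -0.01 ,  0.399])]
```

```bash
python3 -m creep '{"dp":[[0.7,-0.1,0],[1.41,-0.23,0],[1.41,-0.23,0],[1.41,-0.23,0],[1.41,-0.23,0]],"rot":[[0,0,0.4],[0,0,0.4],[0,0,0.4],[0,0,0.4],[0,0,0.4]]}'
python3 - <<'E'
from h import *
snap('side','sd18.png');snap('top','t18.png');s,_=snap('wrist','w18.png');import pickle;pickle.dump(s,open('s18.pkl','wb'))
print(proj('wrist',np.array([.6768,-.010,.096]),s),s['tool_pos'])
im=cv2.imread('pics/sd18.png');w=cv2.imread('pics/w18.png');cv2.imwrite('pics/c18.png',np.hstack([cv2.resize(im[145:245,235:335],(400,400)),cv2.resize(w[100:300,160:360],(400,400))]))
E
```

```text
time_s: 30.3
tool_pos: [0.6766, -0.0108, 0.2739]
tool_rot: [-3.053, -0.731, 0.0]
ft_force: [-0.5, -0.1, -0.1]
finger_gap: 0.0666
(np.float64(261.115431217659), np.float64(194.64298261726833)) [ 0.67679141 -0.01066635  0.27411826]
```

View pics/c18.png

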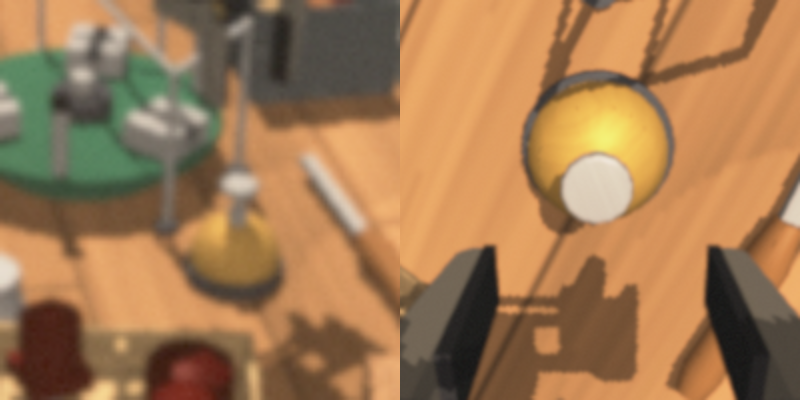

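The plunger is at wrist (258.5, 194), with the earlier position predicting (261.1, 194.6), so the bell hasn't moved. I'll triangulate it again with the side view at (295,190.5).

Run:
```python
from h import *
import pickle;s=pickle.load(open('s18.pkl','rb'))
p,e=tri([ray('wrist',(258.5,194),s),ray('side',(235+238/4,145+182/4))]);print(p,e,onplane('wrist',(258.5,194),.097,s))
q=onplane('wrist',(258.5,194),.097,s);print(togo([q[0],q[1],.195],np.radians(27)))
```

```text
[ 0.67578597 -0.01116403  0.09483073] [np.float64(0.0012480929648548086), np.float64(0.0012480929648547778)] [ 0.67425464 -0.01025605  0.097     ]
[array([-0.075, -0.045,  2.638]), array([-0.02 , -0.009, -0.009])]
```

It's at (0.675, -0.0105), height about 95 mm (text 97). I'll close the fingers and come down to 10 mm above.

```bash
python3 -m creep '{"dp":[[-0.05,-0.03,0],[-0.05,-0.03,0],[-0.05,-0.03,0.3],[-0.05,-0.03,0.8],[-0.05,-0.03,1.3]],"rot":[[0,0,0],[0,0,0],[0,0,0],[0,0,0],[0,0,0]]}' 0; python3 -m creep '{"dp":[[0,0,0.4],[0,0,0.8],[0,0,1.1],[0,0,1.35],[0,0,1.35]],"rot":[[0,0,0],[0,0,0],[0,0,0],[0,0,0],[0,0,0]]}'
python3 - <<'E'
from h import *
snap('side','sd19.png');s,_=snap('wrist','w19.png')
print(s['ft_force'],togo([.675,-.0105,.170],np.radians(27)))
im=cv2.imread('pics/sd19.png');w=cv2.imread('pics/w19.png');cv2.imwrite('pics/c19.png',np.hstack([cv2.resize(im[145:245,235:335],(400,400),interpolation=cv2.INTER_CUBIC),cv2.resize(w[100:300,160:360],(400,400))]))
E
```

```text
time_s: 31.08
tool_pos: [0.6748, -0.0103, 0.2333]
tool_rot: [-3.053, -0.732, 0.001]
ft_force: [-0.9, -0.6, 0.4]
finger_gap: 0.018
time_s: 31.7
tool_pos: [0.6745, -0.0101, 0.1922]
tool_rot: [-3.052, -0.732, 0.003]
ft_force: [-0.3, -0.1, 0.6]
finger_gap: 0.0002
[ 0.47947718  0.23663704 -0.83607908] [array([-0.003,  0.011,  0.775]), array([-0.025, -0.003, -0.008])]
```

View pics/c19.png

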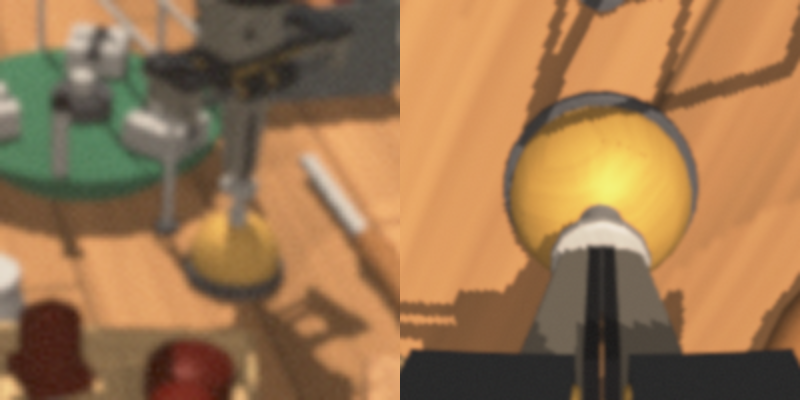

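The shut fingertips are centred over the plunger head, at crop (600,240). I'll press in steps, watching the force.

```bash
python3 -m creep '{"dp":[[0,0,0.15],[0,0,0.3],[0,0,0.42],[0,0,0.52],[0,0,0.6]],"rot":[[0,0,0],[0,0,0],[0,0,0],[0,0,0],[0,0,0]]}'
```

```text
time_s: 32.42
tool_pos: [0.6752, -0.0103, 0.1758]
tool_rot: [-3.053, -0.732, -0.001]
ft_force: [-1.0, 0.0, 4.3]
finger_gap: 0.0003
```

```bash
python3 -m creep '{"dp":[[0,0,0.03],[0,0,0.06],[0,0,0.09],[0,0,0.12],[0,0,0.12]],"rot":[[0,0,0],[0,0,0],[0,0,0],[0,0,0],[0,0,0]]}'
```

```text
time_s: 33.05
tool_pos: [0.6753, -0.0103, 0.173]
tool_rot: [-3.053, -0.732, -0.001]
ft_force: [-2.2, 0.9, 6.2]
finger_gap: 0.0004
```

```bash
python3 -m creep '{"dp":[[0,0,0.03],[0,0,0.06],[0,0,0.09],[0,0,0.12],[0,0,0.13]],"rot":[[0,0,0],[0,0,0],[0,0,0],[0,0,0],[0,0,0]]}'
```

```text
time_s: 33.67
tool_pos: [0.6753, -0.0102, 0.1705]
tool_rot: [-3.054, -0.732, -0.001]
ft_force: [-4.3, 0.4, 10.4]
finger_gap: 0.0005
```

```bash
python3 -m creep '{"dp":[[0,0,0.02],[0,0,0.04],[0,0,0.06],[0,0,0.07],[0,0,0.07]],"rot":[[0,0,0],[0,0,0],[0,0,0],[0,0,0],[0,0,0]]}'
```

```text
time_s: 34.3
tool_pos: [0.6754, -0.0102, 0.1704]
tool_rot: [-3.054, -0.733, -0.0]
ft_force: [-5.8, 0.1, 13.0]
finger_gap: 0.0004
```

A further 2 mm commanded gave no movement and the force rose to 13 N, well above the spring's 8 N. The plunger is on its stop. I'll let it come up.

```bash
python3 -m creep '{"dp":[[0,0,0.03],[0,0,0.05],[0,0,0.05],[0,0,0.05],[0,0,0.05]],"rot":[[0,0,0],[0,0,0],[0,0,0],[0,0,0],[0,0,0]]}'; python3 -m creep '{"dp":[[0,0,-0.1],[0,0,-0.3],[0,0,-0.7],[0,0,-1.2],[0,0,-1.8]],"rot":[[0,0,0],[0,0,0],[0,0,0],[0,0,0],[0,0,0]]}';python3 -m creep '{"dp":[[0,0,-0.8],[0,0,-1.6],[0,0,-2.2],[0,0,-2.6],[0,0,-2.8]],"rot":[[0,0,0],[0,0,0],[0,0,0],[0,0,0],[0,0,0]]}'
python3 - <<'E'
from h import *
snap('side','sd20.png');snap('top','t20.png');s,_=snap('wrist','w20.png')
im=cv2.imread('pics/sd20.png');w=cv2.imread('pics/w20.png');cv2.imwrite('pics/c20.png',np.hstack([cv2.resize(im[125:295,195:365],(450,450),interpolation=cv2.INTER_CUBIC),cv2.resize(w,(350,450))]))
E
```

```text
time_s: 34.92
tool_pos: [0.6753, -0.0102, 0.1705]
tool_rot: [-3.054, -0.733, 0.0]
ft_force: [-4.5, 0.3, 10.9]
finger_gap: 0.0005
time_s: 35.55
tool_pos: [0.6751, -0.0102, 0.225]
tool_rot: [-3.053, -0.733, 0.002]
ft_force: [-0.8, 0.5, -0.9]
finger_gap: 0.0005
time_s: 36.17
tool_pos: [0.6752, -0.0103, 0.3096]
tool_rot: [-3.053, -0.733, 0.001]
ft_force: [-0.5, 0.3, -0.4]
finger_gap: 0.0004
```

View pics/c20.png

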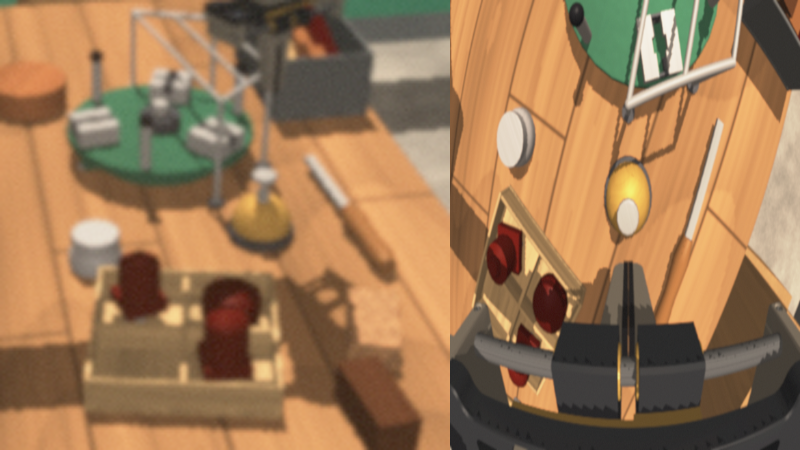

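The plunger is back up at side crop (265,178), as before. The round box and the two finials stand in separate compartments, the sockets are empty, and the arm is clear. I'll check positions quickly, then hand in.

Run:
```python
from h import *
a=cv2.imread('pics/sd0.png') if False else cv2.imread('pics/side0.png').astype(int);b=cv2.imread('pics/sd20.png').astype(int)
p0=a[180:220,280:310];p1=b[180:220,280:310]
print('bell patch diff side',np.abs(p0-p1).mean().round(1))
# two finials: side pixels of plinth/top expected for standing pose
for n,q in(('A',(.5557,-.3059)),('B',(.478,-.176))):
    print(n,[np.round(proj('side',np.array([*q,z])),1) for z in(.026,.102)],[np.round((np.array(proj('side',np.array([*q,z])))-[195,125])*450/170) for z in(.026,.102)])
s=telemetry.sense();print(s['ft_force'],s['time_s'])
r.sign_off()
```

```text
bell patch diff side 4.5
A [array([280.1, 262.9]), array([281.3, 242.7])] [array([225., 365.]), array([228., 312.])]
B [array([247.1, 239.7]), array([247.2, 220.3])] [array([138., 304.]), array([138., 252.])]
[-0.30931645 -0.23589913  0.82929287] 36.325
the job is handed in; nothing more can be done
```

I unloaded the turret, rang the bell, and handed the job in at 36.3 s of the 210 s allowed. There were only two finials, and both are now in the crate.

- **First finial (domed):** It already stood 21 mm from the front position. I unscrewed it there, lifted it off, and stood it in an empty compartment at (0.556, -0.306).
- **Second finial (stepped):** I led the turret 108° clockwise by a peg, which brought this finial to about the front position. I then unscrewed it, lifted it off, and stood it in another empty compartment at (0.478, -0.176).
- **Bell:** I pressed the plunger until it stopped moving. A further 2 mm of commanded travel gave no motion, and the force rose to 13 N against the spring's 8 N. I then let it come up again.

**Last checks:**
- The final pictures show all three sockets empty and both finials standing in their own compartments where predicted.
- The round box is still in its own compartment, and the plunger is up.
- The other bench items look where they were, and the bell had not moved when I measured it just before pressing.
- The arm was clear, with no contact force.
- No check failed. Camera measurements differed from predictions by 1–2 mm, and the crate rim read about 4 mm low; I used the given height there.

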